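# Load a stack-nest bin, stack one bin on it, nest another

## Robot

A 6-joint arm with a two-finger parallel gripper is mounted at the origin on the work surface; the furniture and walls round the work are solid. World frame = base frame: x ahead of the robot, y to its left, z up, the work surface at z = 0. Lengths are in m, angles in degrees, forces in N, time in s.
With the tool pointing down it reaches from about 0.275 to 1 m from the base axis. Payload 8.4 kg.
Tool frame: the origin (TCP) lies midway between the tips of the shut fingers; the grasp point (between the pads) lies 19 mm behind it (r.pinch_z is the z of the grasp point in the tool frame, in m); z points along the fingers, y is the direction in which the jaws open and shut (so a half turn about z gives the same grasp; the last joint's range is limited). The gripper opens to 85 mm and grips with 20 to 120 N. Pads are 22 mm wide; open, the fingers measure 114 mm over their backs; the gripper's body (76 mm by 85 mm) begins 54 mm behind the grasp point. The pads swing forward as they close: fully open they stand 13 mm farther back than shut.
Start: joints at [-67.002, 20.225, 93.587, -0, 66.188, -0.138], TCP at [0.246, -0.575, 0.231] pointing down, gripper open.
Joint ranges: [-150.9, 150.9], [-52.94, 120.26], [3.33, 152.33], [-74.26, 254.26], [0, 154.13], [-172.89, 172.89]. Speed limits (degrees/s): [127.2, 127.2, 159.86, 180, 180, 180].

## Interface

Orientations are given as a 3x3 rotation matrix whose columns are the frame's x, y, z axes.
In Python, from plant import r gives the robot as it stands. The module is installed in compiled form; this text tells all that it offers.
- The arm moves only by the tool drive_tool, never from a script. Its argument "increments" is a list of rows, each an object with "grip": the opening, from 0 (shut) to 1 (fully open); "dp": the shift along the tool's x, y, z each as a share of 0.15 m, from -1 to 1, a list of three; "spin": the turn about the tool's z as a share of pi/4 rad, from -1 to 1. A call has 1 to 5 rows; each row is the pose to reach, as a shift and turn from the pose commanded when the call began, along the tool's axes at that moment; what a row does not reach only later rows make up. A row lasts 1/12 s, in which the tool goes at most 41.7 mm and 7.16 degrees, less where a joint would pass 70% of its speed; a pose out of reach is approached as far as the arm can. A call with a number of a shift or a turn outside -1 to 1 is refused whole. A call with a gripper value outside its range is refused whole. The fingers move at their own pace and stop on an object; "newtons" is the grip in N (left out, the last holds). Time passes only in rows, so rows that repeat a pose let the fingers close. It gives the time, the measured TCP pose, the force and the opening at its end, in the units of the state.
- r.sense(): the state, without advancing time (a new reading comes with each control period).
- r.capture(name): name is "scene" or "top" or "wrist"; returns the picture (400x640x3 uint8, blue, green, red); there is no depth.
- r.get_calibration(name): a dict with "vertical_fov" (degrees; the focal length in pixels is half the picture's height over the tangent of half this angle, whatever the lens; pixels are square), "cx", "cy" (the principal point, pixels), "R" (3x3) and "t" (3): a world point X has camera coordinates R X + t. Camera axes: x right, y down, z forward; pixel columns grow to the right and rows downward; lengths in m; the calibration is good to about 2 mm. A picture is of the moment at which its call begins: read the wrist's pose just before it. get_calibration takes no time and is no camera call; for the wrist camera it gives the pose at the moment of the call.
- r.close_job(): hands the job in, once; it reports no verdict.
The state is a dict: "time": time; "joint_pos": joint angles; "joint_vel": joint speeds; "effort": joint torques, N m; "eef_pos": TCP position; "orientation": TCP orientation; "wrist_force": force on the tool from outside, world axes, zero at the start; "ft_torque": the same for the moment, N m; "gripper_width": finger opening in m.
Only numpy, scipy, OpenCV 4.12 (cv2) and the standard library are available. Lean on these libraries where they do the work, as an engineer would, in place of code of your own. Each camera call takes 0.05 s, during which the arm holds its last target.

## Task

Put the long bolt into the empty parts bin that stands on the bench nearer to you, then take the bin off the sloping rack and, turning it end for end, stack it level on the first one so that it sits up on the lugs and covers the bolt. Last, take the third bin, which stands further away on the bench, and nest it fully down inside the stacked bin, facing the same way as that one. Leave the bin with the bolt standing flat on the bench, let go of everything, and do not disturb the oil can, the angle-iron offcut or the yellow screwdriver.

Things in the scene. Friction and masses are not known exactly. Their poses are not given: they have to be found in the camera images.
- bin_a_mid (a point): grey open stack-or-nest parts bin, 64 mm wide (x), 150 mm long (y, front end at +y), 60 mm high (z); the point is its centre, 30 mm above its underside. First bin: level on the bench, right of centre, the nearer of the two there. All three bins are identical, about 0.2 kg. They can be gripped across the 64 mm, by the outside of the flat upper band.
- bin_a_front (a point): middle of the first bin's front end (+y end), 60 mm up. In every bin the front has its upper 30 mm cut away between two corner posts and carries a label frame; the other end is full height. The upper 32 mm of a bin is a band 64 x 150 mm outside, 59 x 145 mm inside; below it is a narrower tub, 54 x 139 mm outside, 28 mm high.
- bin_a_floor (a point): middle of the first bin's inner floor, 3 mm above its underside. The inside is 49 x 134 mm there, but only 31 mm wide at y = +52 and -32 mm, where both long sides bulge inward (outside these are grooves). At the same y places four lugs (upright ribs) in the band stick in 8.5 mm, tops 6 mm below the rim (54 mm up).
- bin_a_rim (a point): middle of the first bin's mouth, 60 mm up. A bin set into another that faces the SAME way nests: lugs pass its grooves and its tub ends on the step inside, 30 mm above the lower bin. Facing the OPPOSITE way (half a turn about z) its floor stands on the lugs inside the rim: stacked, 54 mm above the lower bin. Play about 2.5 mm each way in x, 3 mm in y.
- bin_b_mid (a point): grey open stack-or-nest parts bin, 64 mm wide (x), 150 mm long (y, front end at +y), 60 mm high (z); the point is its centre, 30 mm above its underside. Second bin: starts on the sloping rack on the robot's left, tilted 25 degrees with the deck, long axis level; its z axis leans towards the robot. It lies against the 12 mm lip; its band stands clear.
- bin_c_mid (a point): grey open stack-or-nest parts bin, 64 mm wide (x), 150 mm long (y, front end at +y), 60 mm high (z); the point is its centre, 30 mm above its underside. Third bin: stands level on the bench, right of centre, farther from the robot than the first.
- bolt_mid (a point): the long bolt with a nut, rusty steel, 93 mm long (its y axis, the head at +y), 21 mm across the head and nut, shank 12 mm thick and bare at the middle; lies flat on the bench, left of centre, in front of the rack; mass about 0.09 kg. The point is its centre, 9 to 11 mm above the bench. It fits in the bin only lengthwise; fingers opened wide inside the bin would wedge in its mouth.
- rack_lip (a point): sloping sheet-metal rack, fixed, 210 mm wide (y), 100 mm deep; the point is the middle of the deck's lower front edge, 26 mm above the bench; the rack's x axis points level towards the high side, away from the robot. The deck rises 25 degrees to about 72 mm, with lips up to 12 mm high on the front and both sides. Between the rack and the bench bins stands a fixed bench vice, up to 150 mm high.
- oil_can: bystander: red oil can with a spout, 56 mm across, 156 mm high, standing far out on the right; origin under its middle
- angle_offcut: bystander: rusty offcut of angle iron, 75 x 40 x 40 mm, near the middle in front of the vice; origin under its middle
- screwdriver_yel: bystander: screwdriver with a yellow handle, 170 mm long (y), lying nearer to the robot than the rack; origin under its middle
There are look-alikes about, which are no part of the job. Leave any purple look-alike of the part that bears bin_b_mid alone.

How it is judged:
By the outcome, as a careful person would: the job done as asked, in the order asked, and still so for the second after the job is handed in, with the robot touching nothing.
It also fails if it takes over 72 s, if anything falls off the work surface, if the arm or the gripper's body presses on something with over 40 N, if the wrist force passes 120 N, or if a joint passes its speed limit or range.

## Working session

There is one attempt and no reset: what is moved stays moved. The work goes in short steps, Python scripts to look and compute and a tool call to move; the robot and the scene stay as the last step left them, time stands still between calls to the robot, and variables do not carry over. Pictures are saved under pics/ and viewed, and the job is handed in when it is done.

Besides the shell and the picture viewer there is one more tool, called after "Call:" as name([rows], argument=value, ...), one row to a line, values as JSON. drive_tool: Moves the arm, as the interface text tells. Shift numbers are shares of 0.15 m and turn numbers shares of pi/4 rad, none past 1 either way. Its arguments: {"type":"object","properties":{"increments":{"type":"array","items":{"type":"object","properties":{"grip":{"type":"number"},"dp":{"type":"array","items":{"type":"number","minimum":-1,"maximum":1}},"spin":{"type":"number","minimum":-1,"maximum":1}}}},"newtons":{"type":"number"}},"required":["increments"]}

```bash
mkdir -p pics; cat > h.py <<'E'
import numpy as np, cv2
from plant import r
def cal(n):
    c=r.get_calibration(n); f=200/np.tan(np.radians(c["vertical_fov"])/2)
    return f,c["cx"],c["cy"],np.array(c["R"]),np.array(c["t"])
def ray(c,u,v):
    f,cx,cy,R,t=c
    d=R.T@np.array([(u-cx)/f,(v-cy)/f,1]); o=-R.T@t
    return o,d
def atz(c,u,v,z):
    o,d=ray(c,u,v); return o+d*(z-o[2])/d[2]
def proj(c,X):
    f,cx,cy,R,t=c
    p=R@np.array(X)+t; return np.array([f*p[0]/p[2]+cx,f*p[1]/p[2]+cy])
def crop(im,u0,v0,u1,v1,k,name):
    o=cv2.resize(im[v0:v1,u0:u1],None,fx=k,fy=k,interpolation=cv2.INTER_CUBIC)
    cv2.imwrite("pics/"+name,o)
E
python3 - <<'E'
from h import *
import pickle
s=r.sense(); print({k:np.round(v,3).tolist() for k,v in s.items()}, r.pinch_z)
for n in("scene","top","wrist"):
    c=cal(n); im=r.capture(n); cv2.imwrite(f"pics/{n}0.png",im); print(n,[np.round(x,4).tolist() for x in c]); pickle.dump(c,open(f"{n}0.pkl","wb"))
E
```

```text
{'time': 0.0, 'joint_pos': [-67.003, 20.262, 93.628, 0.0, 66.186, -0.138], 'joint_vel': [-0.04, -0.032, 0.088, 0.001, 0.11, 0.076], 'effort': [0.003, -60.524, -34.207, 0.0, 0.009, -0.0], 'eef_pos': [0.245, -0.574, 0.231], 'orientation': [[0.92, 0.393, -0.001], [0.393, -0.92, 0.001], [0.0, -0.001, -1.0]], 'wrist_force': [-0.444, 0.628, 0.448], 'ft_torque': [0.014, -0.04, -0.009], 'gripper_width': 0.085} -0.0187
scene [421.4345, 317.744, 204.247, [[-0.8523, -0.5231, -0.0045], [-0.4036, 0.6631, -0.6304], [0.3328, -0.5355, -0.7762]], [0.5422, 0.1615, 1.5893]]
top [474.8928, 316.9512, 194.5032, [[0.0295, -0.9992, -0.0277], [-0.9967, -0.0273, -0.0766], [0.0758, 0.0299, -0.9967]], [0.1511, 0.5285, 1.7507]]
wrist [354.0004, 314.4123, 195.8466, [[0.3936, -0.9193, -0.0018], [-0.8838, -0.379, 0.2743], [-0.2529, -0.1063, -0.9616]], [-0.6234, -0.0358, 0.3779]]
```

View pics/scene0.png

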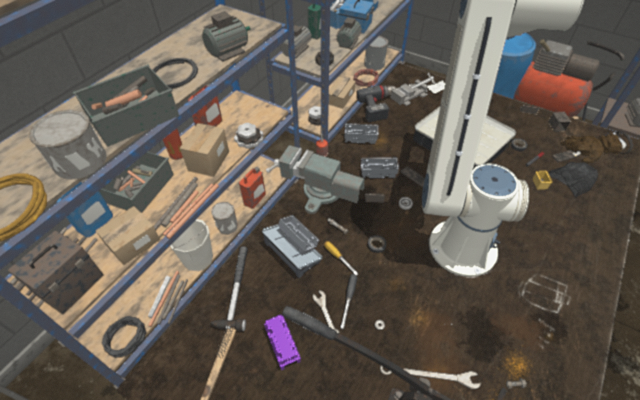

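View pics/top0.png

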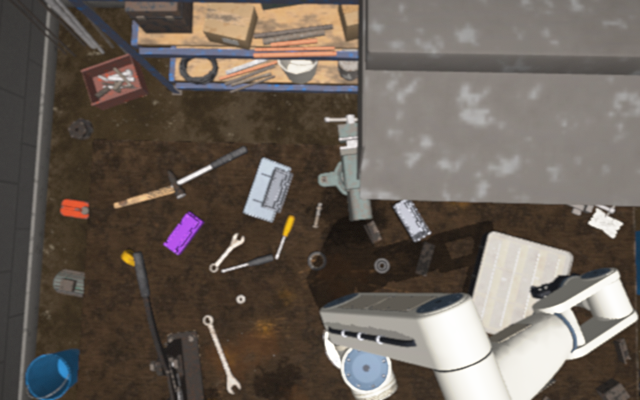

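View pics/wrist0.png

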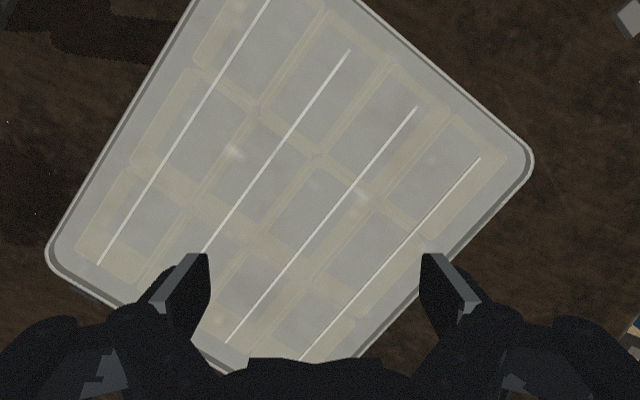

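```bash
python3 - <<'E'
from h import *
a=cv2.imread("pics/scene0.png"); b=cv2.imread("pics/top0.png")
crop(a,250,100,450,250,4,"s1.png"); crop(b,230,100,450,290,3.5,"t1.png")
import pickle
cs=pickle.load(open("scene0.pkl","rb"));ct=pickle.load(open("top0.pkl","rb"))
for c in(cs,ct): print(-c[3].T@c[4])
print(atz(cs,378,163,.06),atz(cs,361,128,.06),atz(ct,411,219,.06),atz(cs,338,226,.01),atz(ct,318,214,.01))
print(atz(ct,362,200,0.3),atz(ct,362,200,0.6), proj(cs,atz(ct,362,200,0.3)),proj(cs,atz(ct,362,200,0.6)))
E
```

```text
[-0.00157087  1.02758503  1.3379575 ]
[0.38964222 0.11311154 1.78956959]
[ 0.44591217 -0.17888006  0.06      ] [ 0.61234496 -0.3400466   0.06      ] [ 0.44156775 -0.17810723  0.06      ] [0.44323697 0.16350491 0.01      ] [0.45178711 0.16037255 0.01      ]
[0.48947732 0.01598595 0.3       ] [0.46937049 0.03554709 0.6       ] [349.91985669 144.39139358] [358.15599882  76.34773906]
```

View pics/s1.png

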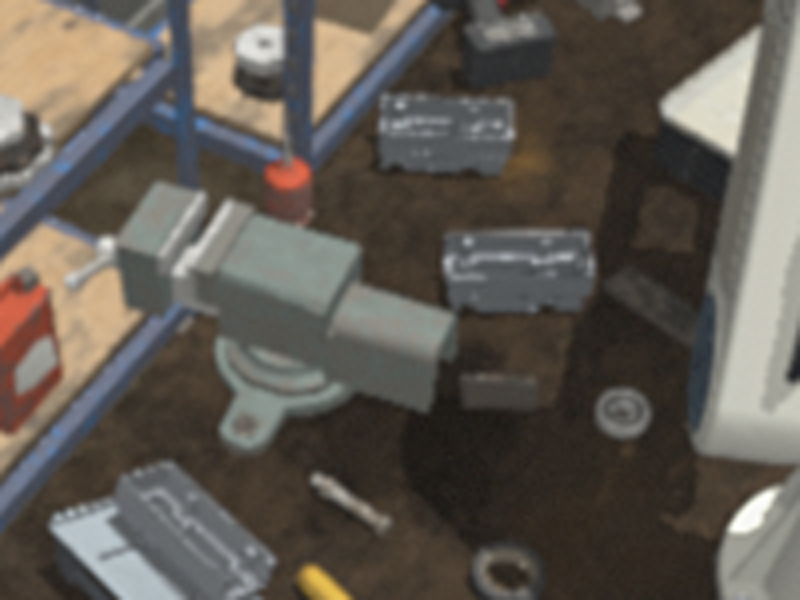

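View pics/t1.png

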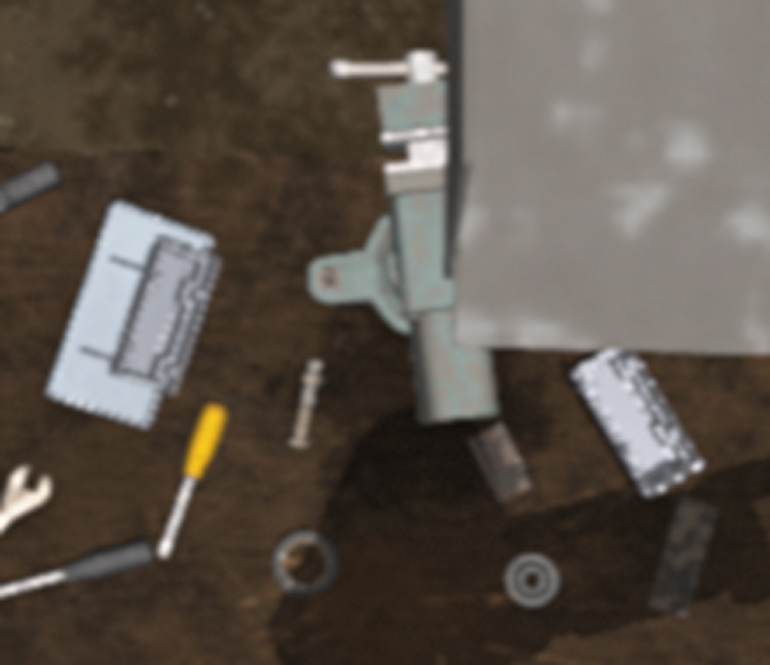

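```bash
cat >> h.py <<'E'
import sys
def to(x,y,z,h=None,s=None):
    """print move in tool axes from current pose; h = heading of tool x deg (mod 180)"""
    s=r.sense(); R=np.array(s["orientation"]); p=np.array(s["eef_pos"])
    h0=np.degrees(np.arctan2(R[1,0],R[0,0]))
    d=R.T@(np.array([x,y,z])-p)/0.15
    sp=0
    if h is not None:
        e=(h0-h+90)%180-90; sp=e/45
    n=max(1,np.ceil(np.max(np.abs(np.r_[d,sp]))))
    print("pos",p.round(4),"head",h0.round(2),"j6",round(s["joint_pos"][5],1),"t",round(s["time"],2),"F",np.round(s["wrist_force"],1),"w",round(s["gripper_width"],4))
    print("dp",d.round(3).tolist(),"spin",round(sp,3),"len_mm",round(150*np.linalg.norm(d),1),"calls",n)
E
python3 - <<'E'
from h import *
c=cal("wrist"); C=-c[3].T@c[4]; s=r.sense(); R=np.array(s["orientation"])
print("cam in tool",R.T@(C-np.array(s["eef_pos"])), "fwd in tool",R.T@c[3][2])
ct=cal("top")
for uv in((398,203),(411,199),(431,232),(415,241)): print(atz(ct,*uv,.06))
to(0.44,-0.18,0.35,23)
E
```

```text
cam in tool [ 0.0697108  -0.0007287  -0.14138691] fwd in tool [-2.74340621e-01 -3.98299232e-04  9.61632500e-01]
[ 0.49826499 -0.13031241  0.06      ]
[ 0.51412465 -0.17705893  0.06      ]
[ 0.39677974 -0.25055181  0.06      ]
[ 0.36272288 -0.19359851  0.06      ]
pos [ 0.2455 -0.5744  0.2307] head 23.14 j6 -0.1 t 0.15 F [-0.9 -0.6  0.4] w 0.0856
dp [2.226, -1.909, -0.793] spin 0.003 len_mm 455.7 calls 3.0
```

Call:
drive_tool([
  {"dp":[0.9,-0.76,-0.4],"spin":0,"grip":1},
  {"dp":[0.9,-0.76,-0.4],"spin":0,"grip":1},
  {"dp":[0.9,-0.76,-0.4],"spin":0,"grip":1},
  {"dp":[0.9,-0.76,-0.4],"spin":0,"grip":1},
  {"dp":[0.9,-0.76,-0.4],"spin":0,"grip":1},
])

```text
time: 0.57
eef_pos: [0.3262, -0.4138, 0.2926]
orientation: [[0.919, 0.394, 0.001], [0.394, -0.919, 0.0], [0.001, 0.0, -1.0]]
wrist_force: [0.9, 0.3, 0.8]
gripper_width: 0.0851
```

Call:
drive_tool([
  {"dp":[0.9,-0.76,-0.4],"spin":-0.1,"grip":1},
  {"dp":[0.9,-0.76,-0.4],"spin":-0.1,"grip":1},
  {"dp":[0.9,-0.76,-0.4],"spin":-0.1,"grip":1},
  {"dp":[0.9,-0.76,-0.4],"spin":-0.1,"grip":1},
  {"dp":[0.9,-0.76,-0.4],"spin":-0.1,"grip":1},
])

```text
time: 0.98
eef_pos: [0.4057, -0.2559, 0.3529]
orientation: [[0.885, 0.465, 0.002], [0.465, -0.885, 0.0], [0.002, 0.001, -1.0]]
wrist_force: [0.3, -0.8, 1.0]
gripper_width: 0.0857
```

```bash
python3 - <<'E'
from h import *
to(0.44,-0.18,0.35,28)
im=r.capture("wrist");cv2.imwrite("pics/w1.png",im)
import pickle; pickle.dump(cal("wrist"),open("w1.pkl","wb"))
E
```

```text
pos [ 0.4057 -0.2559  0.3529] head 27.71 j6 29.8 t 0.98 F [ 0.3 -0.8  1. ] w 0.0857
dp [0.438, -0.342, 0.02] spin -0.006 len_mm 83.3 calls 1
```

View pics/w1.png

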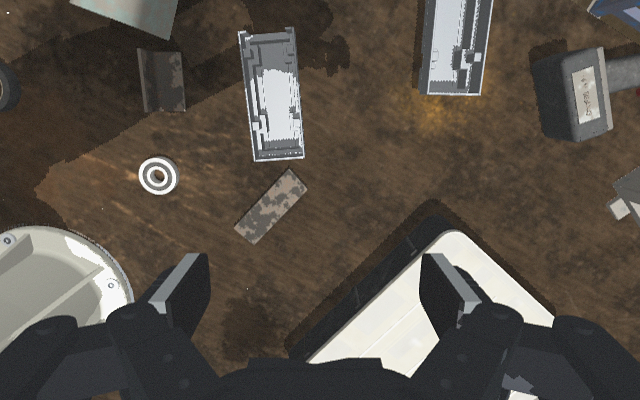

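Call:
drive_tool([
  {"dp":[0.8,0,0],"spin":0,"grip":1},
  {"dp":[0.8,0,0],"spin":0,"grip":1},
  {"dp":[0.8,0,0],"spin":0,"grip":1},
  {"dp":[0.8,0,0],"spin":0,"grip":1},
  {"dp":[0.8,0,0],"spin":0,"grip":1},
])

```text
time: 1.45
eef_pos: [0.5115, -0.2023, 0.3505]
orientation: [[0.885, 0.466, -0.001], [0.466, -0.885, 0.0], [-0.001, -0.001, -1.0]]
wrist_force: [-0.2, -0.9, 0.3]
gripper_width: 0.0853
```

```bash
python3 - <<'E'
from h import *
import pickle; pickle.dump(cal("wrist"),open("w2.pkl","wb"))
im=r.capture("wrist");cv2.imwrite("pics/w2.png",im)
crop(im,210,60,410,210,4,"w2a.png");crop(im,380,10,580,160,4,"w2c.png")
to(0.44,-0.18,0.35,28)
E
```

```text
pos [ 0.5104 -0.2029  0.3506] head 27.72 j6 40.5 t 1.5 F [-0.1  0.3  0.4] w 0.0854
dp [-0.345, -0.354, 0.005] spin -0.006 len_mm 74.1 calls 1
```

View pics/w2.png

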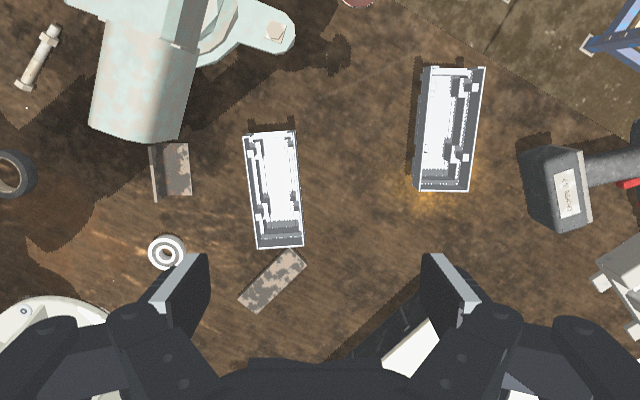

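View pics/w2a.png

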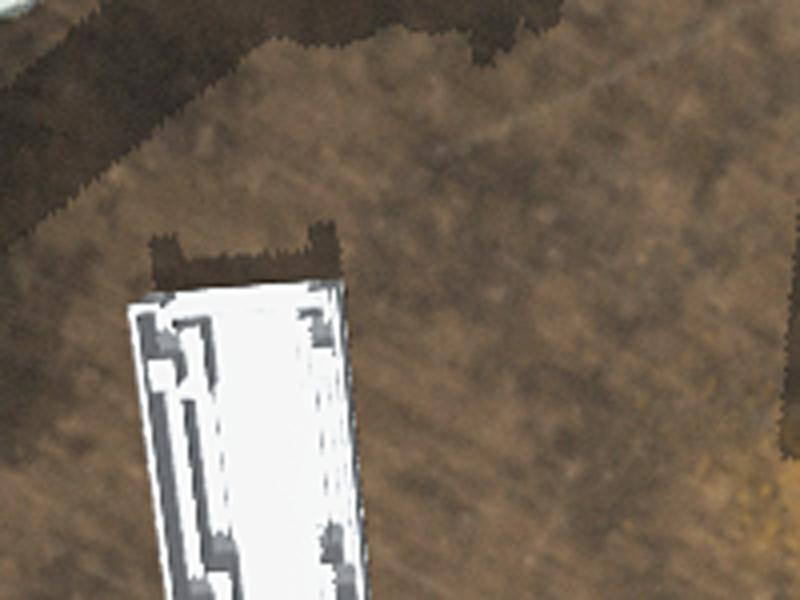

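View pics/w2c.png

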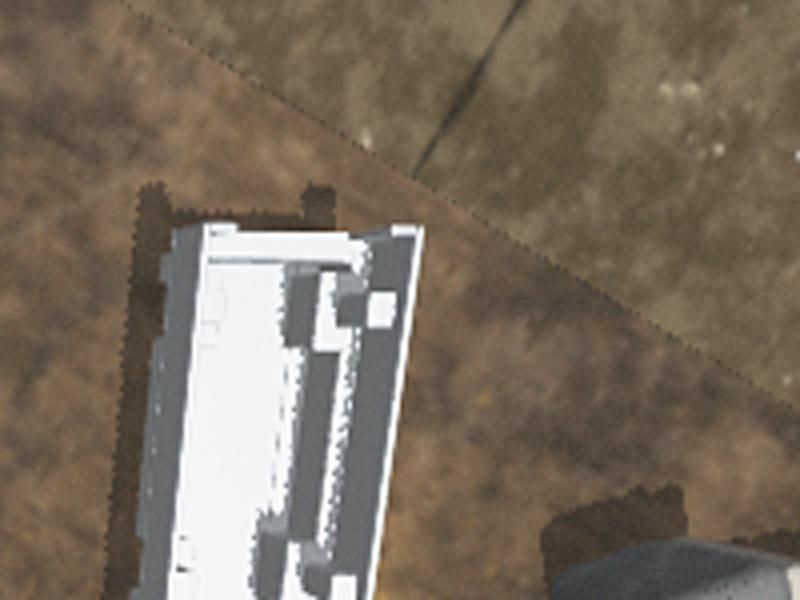

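```bash
cat >> h.py <<'E'
def binfit(c,uv,z=0.06):
    """uv: front-left, front-right, back-right, back-left rim corners (image), returns centre, heading of +y axis(front), residual"""
    P=np.array([atz(c,*q,z)[:2] for q in uv])
    M=np.array([[-32,75],[32,75],[32,-75],[-32,-75]])/1000.
    m=P.mean(0); H=(M).T@(P-m); U,S,V=np.linalg.svd(H); R=(U@np.diag([1,np.linalg.det(U@V)])@V).T
    res=(P-m)-M@R.T
    a=np.degrees(np.arctan2(R[1,1],R[0,1]))
    print("c",m.round(4),"head",a.round(2),"res_mm",(res*1e3).round(1).tolist()); return m,a
E
python3 - <<'E'
from h import *
import pickle; c=pickle.load(open("w2.pkl","rb")); im=cv2.imread("pics/w2.png")
binfit(c,[(242.5,135.5),(295.5,131),(303,246.5),(258,248.5)])
binfit(c,[(432,66),(485.5,67),(468.5,192),(418.5,190)])
crop(im,225,120,325,260,4,"w2a.png");crop(im,400,50,500,200,4,"w2c.png")
E
```

```text
c [ 0.4435 -0.1804] head 31.65 res_mm [[-0.5, -0.1], [0.6, 0.1], [-1.6, 1.5], [1.5, -1.6]]
c [ 0.6114 -0.3341] head 26.71 res_mm [[-0.4, -1.4], [-1.4, 0.8], [0.2, 0.3], [1.6, 0.4]]
```

View pics/w2a.png

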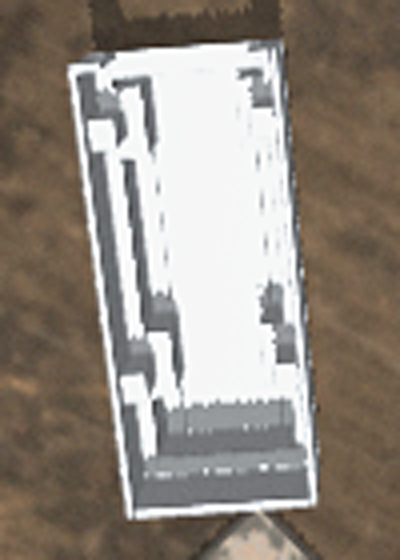

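View pics/w2c.png

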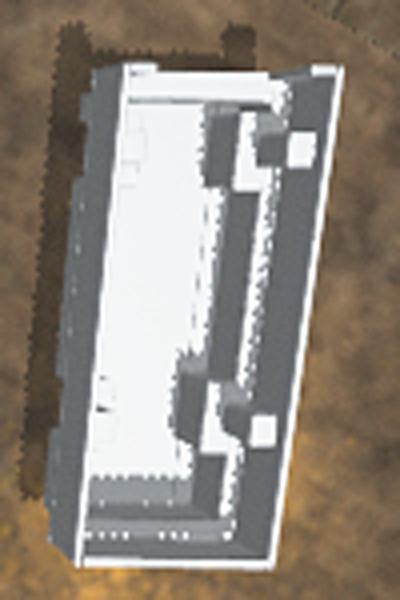

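```bash
python3 - <<'E'
from h import *
import pickle; c=pickle.load(open("w2.pkl","rb"))
binfit(c,[(242.5,136.),(295.5,131),(303.5,246),(257.5,249)])
binfit(c,[(431,66),(485.7,66.7),(468,192),(419.7,191)])
t=cal("top")
p,q=atz(t,320,203.4,.01),atz(t,314.9,227.7,.01);print(p,q,np.degrees(np.arctan2(*(p-q)[[1,0]])))
to(0.45,0.161,0.3,13)
E
```

```text
c [ 0.4433 -0.1805] head 31.79 res_mm [[-0.8, -0.4], [0.8, -0.0], [-0.7, 1.4], [0.7, -1.0]]
c [ 0.6112 -0.3342] head 27.15 res_mm [[-0.2, -0.7], [-0.8, 0.3], [-0.4, 1.3], [1.4, -1.0]]
[0.49176566 0.15403409 0.01      ] [0.40024847 0.17046147 0.01      ] -10.176250565260478
pos [ 0.5104 -0.2029  0.3506] head 27.72 j6 40.5 t 1.5 F [-0.1  0.3  0.4] w 0.0854
dp [0.772, -2.335, 0.338] spin 0.327 len_mm 372.4 calls 3.0
```

Call:
drive_tool([
  {"dp":[0.38,-1,0],"spin":0,"grip":1},
  {"dp":[0.38,-1,0],"spin":0,"grip":1},
  {"dp":[0.38,-1,0],"spin":0,"grip":1},
  {"dp":[0.38,-1,0],"spin":0,"grip":1},
])

```text
time: 1.83
eef_pos: [0.4898, -0.0432, 0.3513]
orientation: [[0.887, 0.462, -0.0], [0.462, -0.887, 0.0], [-0.0, -0.0, -1.0]]
wrist_force: [0.9, 0.1, 0.1]
gripper_width: 0.0853
```

Call:
drive_tool([
  {"dp":[0.38,-1,0.1],"spin":0.4,"grip":1},
  {"dp":[0.38,-1,0.1],"spin":0.4,"grip":1},
  {"dp":[0.38,-1,0.1],"spin":0.4,"grip":1},
  {"dp":[0.38,-1,0.1],"spin":0.4,"grip":1},
])

```text
time: 2.17
eef_pos: [0.4718, 0.1108, 0.3369]
orientation: [[0.987, 0.159, 0.001], [0.159, -0.987, -0.0], [0.001, 0.0, -1.0]]
wrist_force: [0.8, -0.0, 0.4]
gripper_width: 0.0855
```

```bash
python3 - <<'E'
from h import *
to(0.44,0.161,0.25,-10)
E
```

```text
pos [0.4718 0.1108 0.3369] head 9.17 j6 93.9 t 2.17 F [ 0.8 -0.   0.4] w 0.0855
dp [-0.156, -0.365, 0.579] spin 0.426 len_mm 105.3 calls 1
```

Call:
drive_tool([
  {"dp":[-0.25,-0.4,0.3],"spin":0.43,"grip":1},
  {"dp":[-0.25,-0.4,0.3],"spin":0.43,"grip":1},
  {"dp":[-0.25,-0.4,0.3],"spin":0.43,"grip":1},
  {"dp":[-0.25,-0.4,0.3],"spin":0.43,"grip":1},
])

```text
time: 2.5
eef_pos: [0.4235, 0.1632, 0.2905]
orientation: [[0.985, -0.172, -0.003], [-0.172, -0.985, -0.001], [-0.002, 0.002, -1.0]]
wrist_force: [1.1, -0.9, 0.4]
gripper_width: 0.0853
```

```bash
python3 - <<'E'
from h import *
import pickle; pickle.dump(cal("wrist"),open("w3.pkl","wb"))
im=r.capture("wrist");cv2.imwrite("pics/w3.png",im)
to(0.44,0.161,0.25,-10)
E
```

```text
pos [0.4252 0.1628 0.2916] head -9.57 j6 120.4 t 2.55 F [ 0.1  0.6 -0.4] w 0.0856
dp [0.099, -0.005, 0.277] spin 0.01 len_mm 44.2 calls 1
```

View pics/w3.png

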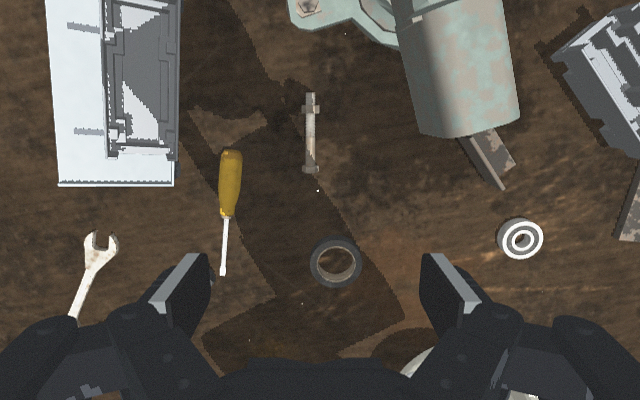

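```bash
python3 - <<'E'
from h import *
import pickle; c=pickle.load(open("w3.pkl","rb")); im=cv2.imread("pics/w3.png")
crop(im,270,80,350,190,5,"w3b.png"); crop(im,40,0,200,200,3.5,"w3r.png")
E
```

```text
(no output)
```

View pics/w3b.png

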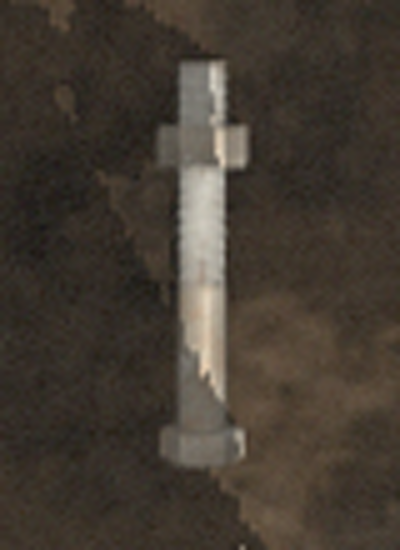

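View pics/w3r.png

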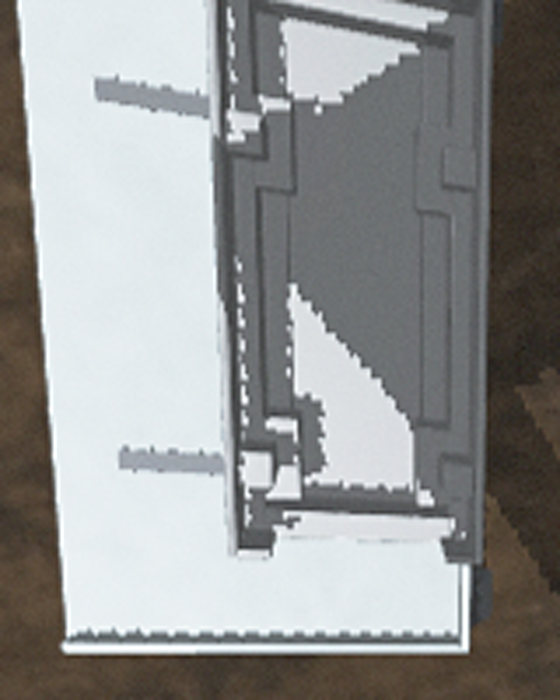

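```bash
python3 - <<'E'
from h import *
import pickle; c=pickle.load(open("w3.pkl","rb"))
p,q=atz(c,310.6,92.2,.009),atz(c,310.4,173.2,.009);m=(p+q)/2
print(p,q,np.linalg.norm(p-q),np.degrees(np.arctan2(*(p-q)[[1,0]])))
to(m[0],m[1],0.06,np.degrees(np.arctan2(*(p-q)[[1,0]])))
# rack/bin rough: B rim front corners & lip
E
```

```text
[0.49475862 0.15571283 0.009     ] [0.40138954 0.17243089 0.009     ] 0.09485398470602148 -10.151432594242316
pos [0.4252 0.1628 0.2916] head -9.57 j6 120.4 t 2.55 F [ 0.1  0.6 -0.4] w 0.0856
dp [0.149, -0.035, 1.544] spin 0.013 len_mm 232.7 calls 2.0
```

Call:
drive_tool([
  {"dp":[0.15,-0.035,0.9],"spin":0.013,"grip":0.6},
  {"dp":[0.15,-0.035,0.9],"spin":0.013,"grip":0.6},
  {"dp":[0.15,-0.035,0.9],"spin":0.013,"grip":0.6},
  {"dp":[0.15,-0.035,0.9],"spin":0.013,"grip":0.6},
])

```text
time: 2.88
eef_pos: [0.4484, 0.1625, 0.1528]
orientation: [[0.984, -0.177, -0.004], [-0.177, -0.984, -0.002], [-0.003, 0.003, -1.0]]
wrist_force: [-2.0, -0.0, -0.9]
gripper_width: 0.0512
```

Call:
drive_tool([
  {"dp":[0,0,0.72],"spin":0,"grip":0.6},
  {"dp":[0,0,0.72],"spin":0,"grip":0.6},
  {"dp":[0,0,0.72],"spin":0,"grip":0.6},
  {"dp":[0,0,0.72],"spin":0,"grip":0.6},
])

```text
time: 3.22
eef_pos: [0.4473, 0.1624, 0.0451]
orientation: [[0.984, -0.177, -0.006], [-0.177, -0.984, -0.002], [-0.006, 0.004, -1.0]]
wrist_force: [-0.9, 1.0, -0.6]
gripper_width: 0.0512
```

```bash
python3 - <<'E'
from h import *
im=r.capture("wrist");crop(im,160,100,480,400,2.0,"w4.png"); print(proj(cal("wrist"),[.448,.164,.009]))
to(.4481,.1641,.003,-10.15)
E
```

```text
[314.0808008 228.7140561]
pos [0.4486 0.1631 0.0475] head -10.24 j6 120.1 t 3.27 F [-0.1  0.5  0.3] w 0.0511
dp [-0.004, -0.007, 0.297] spin -0.002 len_mm 44.5 calls 1
```

View pics/w4.png

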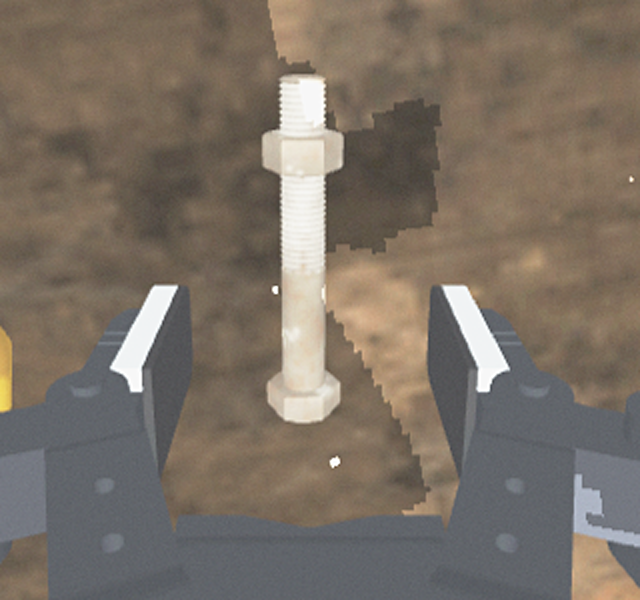

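Call:
drive_tool([
  {"dp":[0.01,-0.015,0.295],"spin":0,"grip":0.6},
  {"dp":[0.01,-0.015,0.295],"spin":0,"grip":0.6},
  {"dp":[0.01,-0.015,0.295],"spin":0,"grip":0.6},
  {"dp":[0.01,-0.015,0.295],"spin":0,"grip":0.1},
  {"dp":[0.01,-0.015,0.295],"spin":0,"grip":0},
], newtons=60)

```text
time: 3.68
eef_pos: [0.4527, 0.1671, 0.007]
orientation: [[0.984, -0.178, 0.004], [-0.178, -0.984, 0.001], [0.003, -0.002, -1.0]]
wrist_force: [0.2, 0.2, 1.3]
gripper_width: 0.0282
```

Call:
drive_tool([
  {"dp":[0,0,0],"spin":0,"grip":0},
  {"dp":[0,0,0],"spin":0,"grip":0},
  {"dp":[0,0,0],"spin":0,"grip":0},
])

```text
time: 3.93
eef_pos: [0.4523, 0.1672, 0.0065]
orientation: [[0.984, -0.178, 0.003], [-0.178, -0.984, 0.001], [0.003, -0.002, -1.0]]
wrist_force: [-0.5, -2.4, 12.4]
gripper_width: 0.0095
```

Call:
drive_tool([
  {"dp":[0,0,-0.2],"spin":0,"grip":0},
  {"dp":[0,0,-0.4],"spin":0,"grip":0},
  {"dp":[0,0,-0.6],"spin":0,"grip":0},
  {"dp":[0,0,-0.6],"spin":0,"grip":0},
])

```text
time: 4.27
eef_pos: [0.4541, 0.168, 0.1002]
orientation: [[0.984, -0.178, 0.008], [-0.178, -0.984, 0.003], [0.008, -0.004, -1.0]]
wrist_force: [1.3, 1.0, 0.0]
gripper_width: 0.0091
```

```bash
python3 - <<'E'
from h import *
im=r.capture("wrist");crop(im,160,100,480,400,2.0,"w5.png")
to(.4481,.1641,.35,-10.15)
E
```

```text
pos [0.4532 0.1677 0.0981] head -10.28 j6 120.4 t 4.32 F [-1.6 -0.2 -0.9] w 0.0092
dp [-0.019, 0.024, -1.68] spin -0.003 len_mm 252.0 calls 2.0
```

View pics/w5.png

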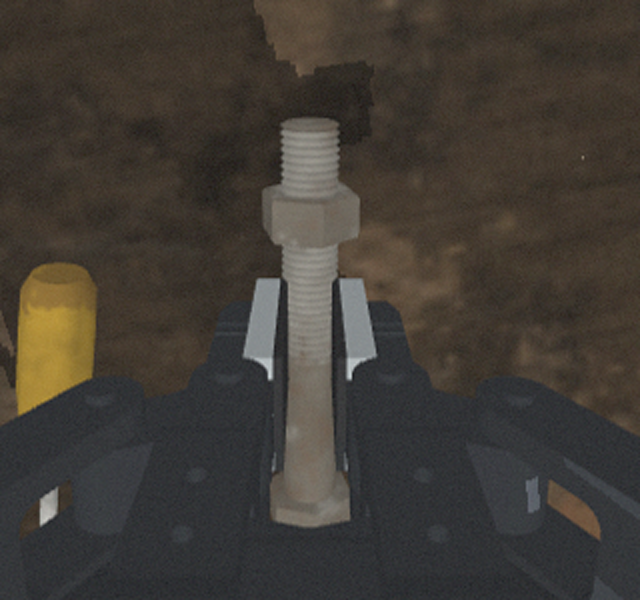

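Call:
drive_tool([
  {"dp":[0,0.1,-1],"spin":-0.1,"grip":0},
  {"dp":[0,0.1,-1],"spin":-0.2,"grip":0},
  {"dp":[0,0.1,-1],"spin":-0.3,"grip":0},
  {"dp":[0,0.3,-1],"spin":-0.4,"grip":0},
  {"dp":[0,0.6,-1],"spin":-0.5,"grip":0},
])

```text
time: 4.73
eef_pos: [0.4386, 0.0827, 0.2496]
orientation: [[0.976, 0.218, 0.009], [0.218, -0.976, 0.002], [0.01, -0.0, -1.0]]
wrist_force: [1.9, -0.8, -0.8]
gripper_width: 0.0092
```

```bash
python3 - <<'E'
from h import *
to(.4501,-.1763,.25,31.8)
E
```

```text
pos [0.4386 0.0827 0.2496] head 12.62 j6 87.8 t 4.73 F [ 1.9 -0.8 -0.8] w 0.0092
dp [-0.302, 1.702, -0.006] spin -0.426 len_mm 259.3 calls 2.0
```

Call:
drive_tool([
  {"dp":[-0.15,0.85,0],"spin":-0.1,"grip":0},
  {"dp":[-0.15,0.85,0],"spin":-0.2,"grip":0},
  {"dp":[-0.15,0.85,0],"spin":-0.3,"grip":0},
  {"dp":[-0.15,0.85,0],"spin":-0.43,"grip":0},
])

```text
time: 5.07
eef_pos: [0.4399, -0.0531, 0.2442]
orientation: [[0.852, 0.524, 0.0], [0.524, -0.852, -0.002], [-0.001, 0.002, -1.0]]
wrist_force: [-0.1, 1.1, -1.3]
gripper_width: 0.0095
```

```bash
python3 - <<'E'
from h import *
to(.4501,-.1763,.2,31.8)
E
```

```text
pos [ 0.4399 -0.0531  0.2442] head 31.57 j6 51.5 t 5.07 F [-0.1  1.1 -1.3] w 0.0095
dp [-0.372, 0.735, 0.297] spin -0.005 len_mm 131.3 calls 1
```

Call:
drive_tool([
  {"dp":[-0.37,0.73,0.3],"spin":-0.005,"grip":0},
  {"dp":[-0.37,0.73,0.3],"spin":-0.005,"grip":0},
  {"dp":[-0.37,0.73,0.3],"spin":-0.005,"grip":0},
  {"dp":[-0.37,0.73,0.3],"spin":-0.005,"grip":0},
  {"dp":[-0.37,0.73,0.3],"spin":-0.005,"grip":0},
])

```text
time: 5.48
eef_pos: [0.4493, -0.1718, 0.1979]
orientation: [[0.852, 0.524, -0.003], [0.524, -0.852, 0.001], [-0.002, -0.002, -1.0]]
wrist_force: [-0.8, 0.4, -0.4]
gripper_width: 0.0091
```

```bash
python3 - <<'E'
from h import *
c=cal("wrist")
im=r.capture("wrist");crop(im,160,100,480,400,2.0,"w6.png")
# project predicted rim
a=np.radians(31.8);f=np.array([np.cos(a),np.sin(a)]);l=np.array([-f[1],f[0]]);m=np.array([.4433,-.1805])
for s,t in((1,1),(1,-1),(-1,-1),(-1,1)): print(((proj(c,[*(m+s*.075*f+t*.032*l),.06])-[160,100])*2).round())
to(.4501,-.1763,.1,31.8)
E
```

```text
[238.   2.]
[406.   1.]
[394. 355.]
[249. 355.]
pos [ 0.4495 -0.1705  0.1986] head 31.64 j6 37.4 t 5.53 F [-0.5  0.9 -1.3] w 0.0089
dp [-0.016, 0.036, 0.657] spin -0.004 len_mm 98.7 calls 1
```

View pics/w6.png

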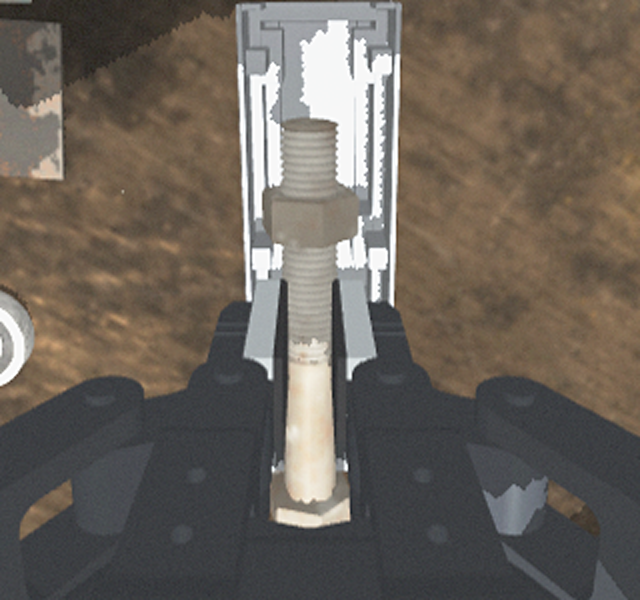

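Call:
drive_tool([
  {"dp":[-0.01,0.025,0.65],"spin":-0.004,"grip":0},
  {"dp":[-0.01,0.025,0.65],"spin":-0.004,"grip":0},
  {"dp":[-0.01,0.025,0.65],"spin":-0.004,"grip":0},
  {"dp":[-0.01,0.025,0.65],"spin":-0.004,"grip":0},
  {"dp":[-0.01,0.025,0.65],"spin":-0.004,"grip":0},
])

```text
time: 5.95
eef_pos: [0.4509, -0.1728, 0.1021]
orientation: [[0.848, 0.53, -0.001], [0.53, -0.848, 0.001], [-0.001, -0.001, -1.0]]
wrist_force: [0.8, 0.2, 0.4]
gripper_width: 0.0093
```

```bash
python3 - <<'E'
from h import *
c=cal("wrist")
im=r.capture("wrist");crop(im,160,100,480,400,2.0,"w7.png")
to(.4495,-.1753,.012,31.8)
E
```

```text
pos [ 0.4519 -0.1734  0.1031] head 32.03 j6 36.8 t 6.0 F [-0.6  0.1 -1.2] w 0.0095
dp [-0.021, 0.002, 0.607] spin 0.005 len_mm 91.1 calls 1
```

View pics/w7.png

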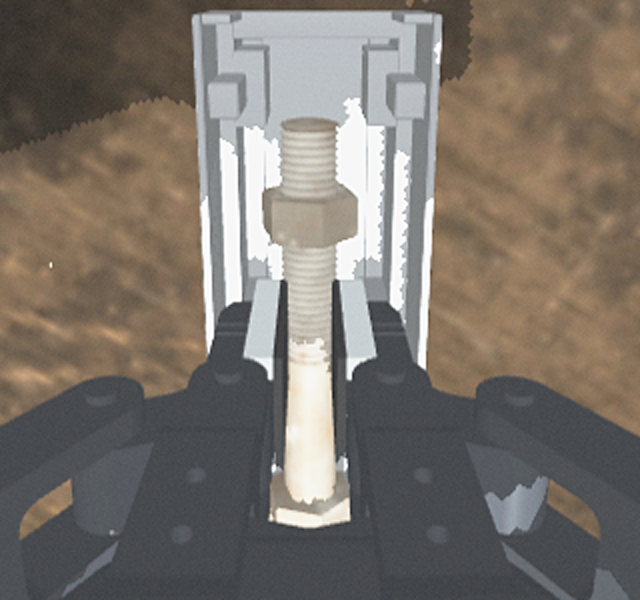

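Call:
drive_tool([
  {"dp":[-0.021,0.014,0.2],"spin":0,"grip":0},
  {"dp":[-0.021,0.014,0.35],"spin":0,"grip":0},
  {"dp":[-0.021,0.014,0.5],"spin":0,"grip":0},
  {"dp":[-0.021,0.014,0.5],"spin":0,"grip":0},
  {"dp":[-0.021,0.014,0.5],"spin":0,"grip":0},
])

```text
time: 6.42
eef_pos: [0.4501, -0.1774, 0.028]
orientation: [[0.848, 0.53, 0.0], [0.53, -0.848, -0.0], [0.0, 0.0, -1.0]]
wrist_force: [0.1, 0.1, -0.5]
gripper_width: 0.0093
```

```bash
python3 - <<'E'
from h import *
c=cal("wrist")
im=r.capture("wrist");crop(im,60,100,580,400,1.5,"w8.png")
to(.4495,-.1753,.012,31.8)
E
```

```text
pos [ 0.4507 -0.1777  0.0287] head 31.98 j6 36.3 t 6.47 F [-0.5 -0.3 -0.6] w 0.009
dp [0.001, -0.018, 0.111] spin 0.004 len_mm 16.9 calls 1
```

View pics/w8.png

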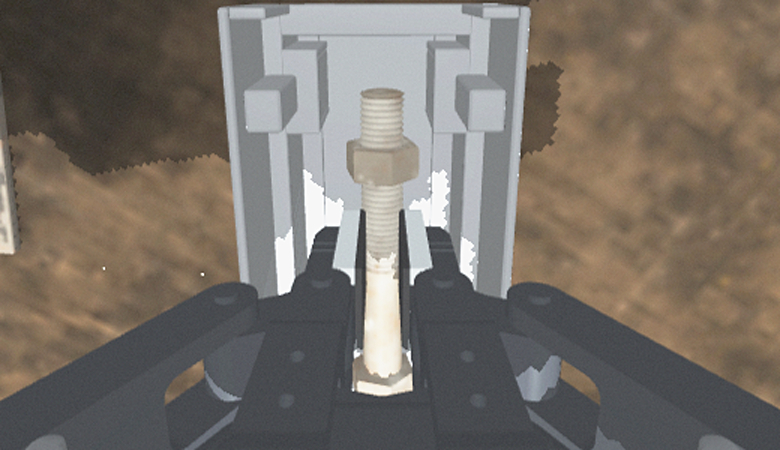

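Call:
drive_tool([
  {"dp":[0,-0.01,0.02],"spin":0,"grip":0},
  {"dp":[0,-0.01,0.04],"spin":0,"grip":0},
  {"dp":[0,-0.01,0.06],"spin":0,"grip":0},
])

```text
time: 6.72
eef_pos: [0.4496, -0.1766, 0.019]
orientation: [[0.848, 0.529, 0.002], [0.529, -0.848, -0.001], [0.001, 0.002, -1.0]]
wrist_force: [-0.1, 0.5, -1.4]
gripper_width: 0.009
```

Call:
drive_tool([
  {"dp":[0,0,0.02],"spin":0,"grip":0},
  {"dp":[0,0,0.035],"spin":0,"grip":0},
  {"dp":[0,0,0.035],"spin":0,"grip":0},
])

```text
time: 6.97
eef_pos: [0.4499, -0.1771, 0.0156]
orientation: [[0.849, 0.529, 0.002], [0.529, -0.849, -0.001], [0.001, 0.002, -1.0]]
wrist_force: [-10.4, 3.2, 46.6]
gripper_width: 0.0091
```

Call:
drive_tool([
  {"dp":[0,0,-0.035],"spin":0,"grip":0},
  {"dp":[0,0,-0.035],"spin":0,"grip":0},
])

```text
time: 7.13
eef_pos: [0.4495, -0.1768, 0.0191]
orientation: [[0.849, 0.529, 0.002], [0.529, -0.849, -0.001], [0.001, 0.002, -1.0]]
wrist_force: [-0.7, -0.5, -1.2]
gripper_width: 0.0091
```

```bash
python3 - <<'E'
from h import *
c=cal("wrist")
im=r.capture("wrist");crop(im,60,100,580,400,1.5,"w9.png")
to(.4495,-.1753,.019,31.8)
E
```

```text
pos [ 0.4492 -0.1766  0.0185] head 31.95 j6 36.4 t 7.18 F [-0.2 -1.1 -1.3] w 0.0088
dp [0.006, -0.006, -0.003] spin 0.003 len_mm 1.4 calls 1
```

View pics/w9.png

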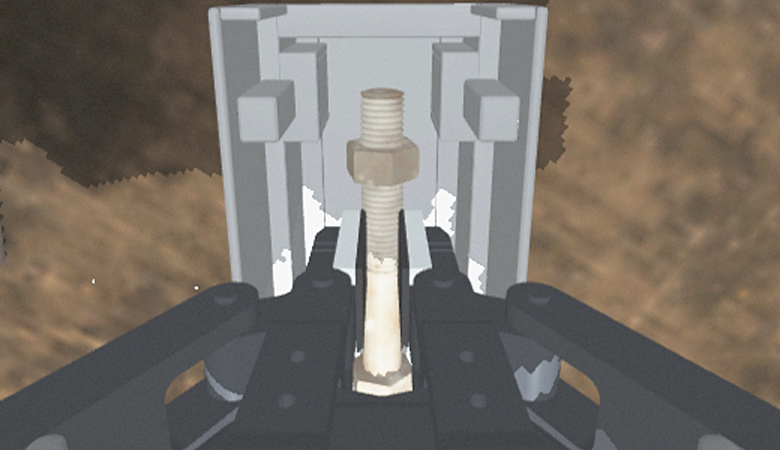

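Call:
drive_tool([
  {"dp":[0,0,0],"spin":0,"grip":0.22},
  {"dp":[0,0,0],"spin":0,"grip":0.22},
  {"dp":[0,0,0],"spin":0,"grip":0.22},
])

```text
time: 7.43
eef_pos: [0.4489, -0.1765, 0.0184]
orientation: [[0.848, 0.529, 0.0], [0.529, -0.848, -0.0], [0.0, 0.0, -1.0]]
wrist_force: [-3.3, 0.6, 14.0]
gripper_width: 0.0182
```

Call:
drive_tool([
  {"dp":[0,0,-0.15],"spin":0,"grip":0.22},
  {"dp":[0,0,-0.4],"spin":0,"grip":0.22},
  {"dp":[0,0,-0.7],"spin":0,"grip":0.22},
  {"dp":[0,0,-1],"spin":0,"grip":0.22},
  {"dp":[0,0,-1],"spin":0,"grip":0.6},
])

```text
time: 7.85
eef_pos: [0.4518, -0.1776, 0.1738]
orientation: [[0.848, 0.529, 0.008], [0.529, -0.848, -0.003], [0.005, 0.007, -1.0]]
wrist_force: [2.1, -0.4, -0.3]
gripper_width: 0.0294
```

```bash
python3 - <<'E'
from h import *
import pickle; pickle.dump(cal("wrist"),open("w10.pkl","wb"))
im=r.capture("wrist");crop(im,160,30,480,330,2,"w10.png");cv2.imwrite("pics/w10f.png",im)
to(.45,0.05,.3,-10)
E
```

```text
pos [ 0.4514 -0.1774  0.1723] head 31.96 j6 36.4 t 7.9 F [ 1.  -0.4  0.7] w 0.0369
dp [0.798, -1.286, -0.855] spin 0.932 len_mm 260.8 calls 2.0
```

View pics/w10.png

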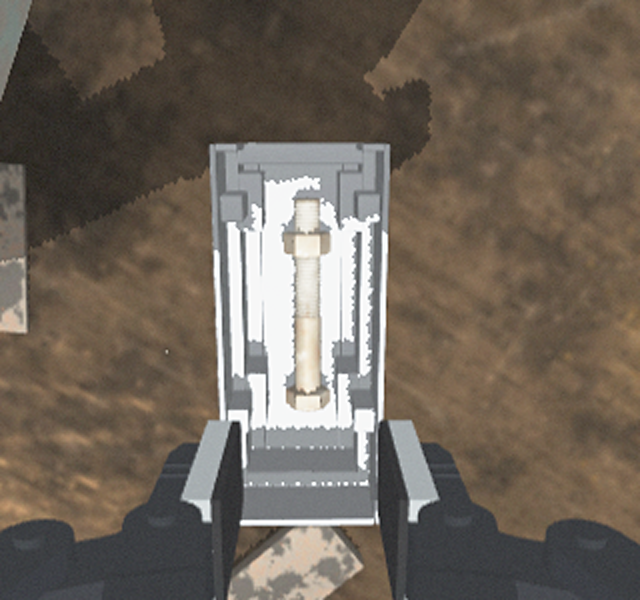

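```bash
python3 - <<'E'
from h import *
import pickle; c=pickle.load(open("w10.pkl","rb"))
g=lambda u,v:(u/2+160,v/2+30)
binfit(c,[g(209.5,144),g(389.5,144),g(376,524),g(227,524)])
E
```

```text
c [ 0.4426 -0.1796] head 32.08 res_mm [[-0.1, -0.7], [-0.8, 0.3], [-0.6, 1.7], [1.5, -1.2]]
```

Call:
drive_tool([
  {"dp":[0.45,-0.7,-0.8],"spin":0.2,"grip":0.7},
  {"dp":[0.45,-0.7,-0.8],"spin":0.3,"grip":0.8},
  {"dp":[0.45,-0.7,-0.8],"spin":0.4,"grip":1},
  {"dp":[0.45,-0.7,-0.8],"spin":0.5,"grip":1},
  {"dp":[0.45,-0.7,-0.8],"spin":0.5,"grip":1},
])

```text
time: 8.32
eef_pos: [0.4519, -0.0485, 0.2909]
orientation: [[0.987, 0.16, 0.004], [0.16, -0.987, 0.001], [0.004, -0.0, -1.0]]
wrist_force: [1.5, 0.1, 0.0]
gripper_width: 0.0851
```

```bash
python3 - <<'E'
from h import *
to(.46,0.23,.3,-10)
E
```

```text
pos [ 0.4519 -0.0485  0.2909] head 9.23 j6 74.4 t 8.32 F [1.5 0.1 0. ] w 0.0851
dp [0.352, -1.824, -0.059] spin 0.427 len_mm 278.7 calls 2.0
```

Call:
drive_tool([
  {"dp":[0.18,-0.92,-0.05],"spin":0.2,"grip":1},
  {"dp":[0.18,-0.92,-0.05],"spin":0.3,"grip":1},
  {"dp":[0.18,-0.92,-0.05],"spin":0.43,"grip":1},
  {"dp":[0.18,-0.92,-0.05],"spin":0.43,"grip":1},
])

```text
time: 8.65
eef_pos: [0.4538, 0.0902, 0.2937]
orientation: [[0.984, -0.178, -0.002], [-0.178, -0.984, -0.001], [-0.002, 0.001, -1.0]]
wrist_force: [0.7, -0.6, -0.4]
gripper_width: 0.0852
```

Call:
drive_tool([
  {"dp":[0.45,-0.82,0],"spin":0,"grip":1},
  {"dp":[0.45,-0.82,0],"spin":0,"grip":1},
  {"dp":[0.45,-0.82,0],"spin":0,"grip":1},
  {"dp":[0.45,-0.82,0],"spin":0,"grip":1},
  {"dp":[0.45,-0.82,0],"spin":0,"grip":1},
])

```text
time: 9.07
eef_pos: [0.5434, 0.2011, 0.2924]
orientation: [[0.986, -0.169, -0.002], [-0.169, -0.986, -0.0], [-0.002, 0.001, -1.0]]
wrist_force: [-0.9, -0.6, -0.7]
gripper_width: 0.0857
```

```bash
python3 - <<'E'
from h import *
import pickle; pickle.dump(cal("wrist"),open("w11.pkl","wb"))
im=r.capture("wrist");cv2.imwrite("pics/w11.png",im)
to(.46,0.23,.3,-10)
E
```

```text
pos [0.542  0.1994 0.2925] head -9.76 j6 119.8 t 9.12 F [-0.9 -0.4  0.5] w 0.0851
dp [-0.574, -0.108, -0.048] spin 0.005 len_mm 87.9 calls 1
```

View pics/w11.png

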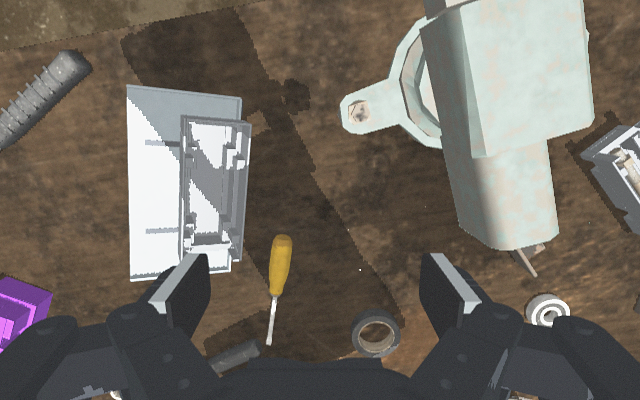

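```bash
python3 - <<'E'
from h import *
im=cv2.imread("pics/w11.png"); crop(im,115,75,265,290,3.5,"w11b.png")
E
```

```text
(no output)
```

View pics/w11b.png

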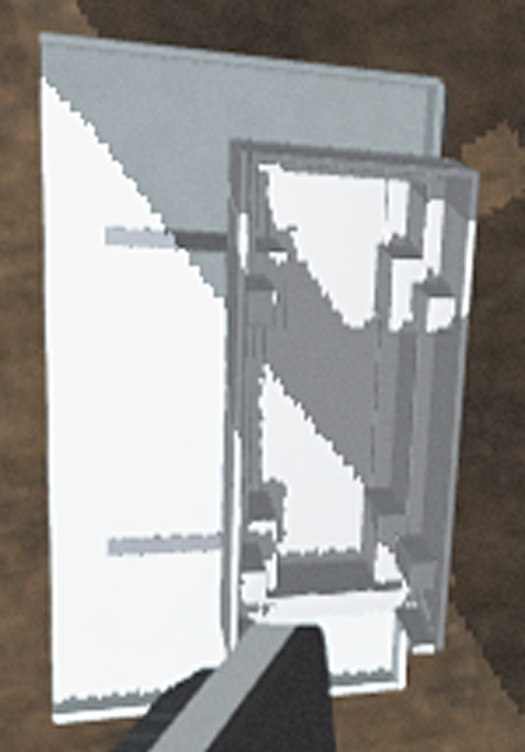

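```bash
cat > fitb.py <<'E'
from h import *
import pickle
from scipy.optimize import least_squares
c3=pickle.load(open("w3.pkl","rb"));c11=pickle.load(open("w11.pkl","rb"))
def frame(a,tilt=25):
    a=np.radians(a);T=np.radians(tilt);f=np.array([np.cos(a),np.sin(a),0]);d=np.array([np.sin(a),-np.cos(a),0])
    z=np.cos(T)*np.array([0,0,1])-np.sin(T)*d; n=np.cos(T)*d+np.sin(T)*np.array([0,0,1]) # n points to high side
    return f,n,z
obs=[(c11,(-75,-32),(251.3,124.1)),(c11,(-75,32),(181.3,115.6)),(c11,(75,-32),(239.9,261.3)),(c3,(75,-32),(176.6,160.6)),(c3,(75,32),(107.1,158.6))]
def pt(p,l,w,h=30):
    f,n,z=frame(p[3]); return np.array(p[:3])+(l*f+w*n+h*z)/1000
def res(p): return np.concatenate([proj(c,pt(p,*lw))-np.array(uv) for c,lw,uv in obs])
if __name__=="__main__":
    s=least_squares(res,[.5,.25,.07,170]); print(s.x.round(4)); print(res(s.x).round(1))
    print("near rim",pt(s.x,0,-32),"far band bottom",pt(s.x,0,32,-2),"near tub bottom",pt(s.x,0,-27,-30))
E
python3 fitb.py
```

```text
[5.354000e-01 3.186000e-01 6.180000e-02 1.632845e+02]
[-0.5 -0.9  1.1  2.   1.  -1.7  0.9  0.2 -2.4  0.1]
near rim [0.52337555 0.27863748 0.07548256] far band bottom [0.54394822 0.34714256 0.07352828] near tub bottom [0.53197209 0.30726317 0.02321718]
```

```bash
python3 - <<'E'
from h import *
to(.534,.313,.2,-16.7)
E
```

```text
pos [0.542  0.1994 0.2925] head -9.76 j6 119.8 t 9.12 F [-0.9 -0.4  0.5] w 0.0851
dp [-0.179, -0.739, 0.616] spin 0.154 len_mm 146.8 calls 1
```

Call:
drive_tool([
  {"dp":[-0.18,-0.74,0.62],"spin":0.154,"grip":1},
  {"dp":[-0.18,-0.74,0.62],"spin":0.154,"grip":1},
  {"dp":[-0.18,-0.74,0.62],"spin":0.154,"grip":1},
  {"dp":[-0.18,-0.74,0.62],"spin":0.154,"grip":1},
  {"dp":[-0.18,-0.74,0.62],"spin":0.154,"grip":1},
])

```text
time: 9.53
eef_pos: [0.5314, 0.3129, 0.1975]
orientation: [[0.958, -0.288, -0.007], [-0.288, -0.958, -0.003], [-0.005, 0.005, -1.0]]
wrist_force: [-0.6, -0.9, -0.2]
gripper_width: 0.0855
```

```bash
python3 - <<'E'
from h import *
import pickle; pickle.dump(cal("wrist"),open("w12.pkl","wb"))
im=r.capture("wrist");cv2.imwrite("pics/w12.png",im); crop(im,190,50,440,340,2,"w12b.png")
to(.534,.313,.2,-16.7)
E
```

```text
pos [0.5324 0.3118 0.1995] head -16.72 j6 136.9 t 9.58 F [-0.3  0.2 -0. ] w 0.0855
dp [0.008, -0.011, -0.003] spin -0.0 len_mm 2.1 calls 1
```

View pics/w12.png

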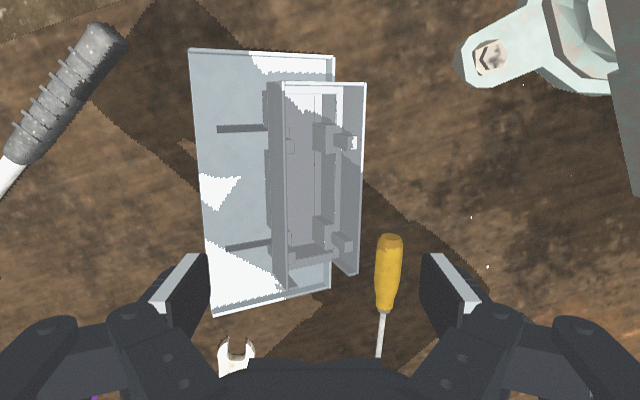

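View pics/w12b.png

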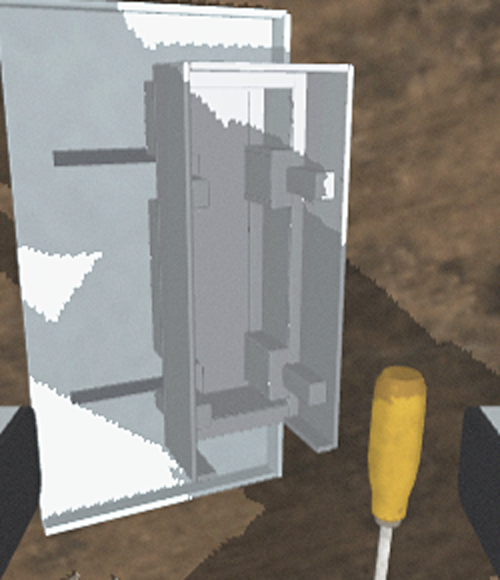

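```bash
python3 - <<'E'
from fitb import *
import fitb
c12=pickle.load(open("w12.pkl","rb"))
fitb.obs+= [(c12,(-75,32),(284,82)),(c12,(-75,-32),(366.5,83)),(c12,(75,32),(288.5,290)),(c12,(75,-32),(357.5,275))]
s=least_squares(fitb.res,[.5,.25,.07,170],loss="soft_l1"); print(s.x.round(4)); print(fitb.res(s.x).reshape(-1,2).round(1).tolist())
p=s.x
n,fb=pt(p,0,-32),pt(p,0,32,-2); print("near rim",n,"far band",fb,"mid",(n+fb)/2,"tub",pt(p,0,-27,-30),"far rim",pt(p,0,32))
sd=atz(c12,390,236,.015); print("screwdriver end",sd, "other",atz(c12,380,310,.01))
h=np.radians(p[3]-180); y=np.array([np.sin(h),-np.cos(h)]);x=np.array([np.cos(h),np.sin(h)]); m=((n+fb)/2)[:2]
print("sd rel to grip centre x,y",x@(sd[:2]-m),y@(sd[:2]-m))
E
```

```text
[5.348000e-01 3.176000e-01 6.250000e-02 1.629069e+02]
[[0.9, -0.1], [2.5, 2.5], [1.3, -0.9], [1.2, 0.9], [-2.2, 0.5], [-2.8, -0.9], [0.1, -0.0], [-3.6, 1.0], [0.2, -1.3]]
near rim [0.52254879 0.27780802 0.07621003] far band [0.54357252 0.34617602 0.07425575] mid [0.53306066 0.31199202 0.07523289] tub [0.53133382 0.30637642 0.02394465] far rim [0.53959754 0.3332496  0.1032576 ]
screwdriver end [0.44714792 0.26025576 0.015     ] other [0.36486749 0.28950852 0.01      ]
sd rel to grip centre x,y -0.06691124590027825 0.07470291143536978
```

Call:
drive_tool([
  {"dp":[0,0,0.3],"spin":0.01,"grip":1},
  {"dp":[0,0,0.6],"spin":0.01,"grip":1},
  {"dp":[0,0,0.8],"spin":0.01,"grip":1},
  {"dp":[0,0,0.8],"spin":0.01,"grip":1},
  {"dp":[0,0,0.8],"spin":0.01,"grip":1},
])

```text
time: 10.0
eef_pos: [0.5337, 0.3104, 0.082]
orientation: [[0.955, -0.298, -0.003], [-0.298, -0.955, -0.002], [-0.002, 0.003, -1.0]]
wrist_force: [-0.3, 0.4, 1.8]
gripper_width: 0.0855
```

```bash
python3 - <<'E'
from h import *
import pickle; pickle.dump(cal("wrist"),open("w13.pkl","wb"))
im=r.capture("wrist");crop(im,110,60,530,400,1.7,"w13.png")
to(.533,.312,.05,-17.1)
E
```

```text
pos [0.5353 0.3116 0.084 ] head -17.33 j6 137.4 t 10.05 F [0.3 0.2 0.8] w 0.0856
dp [-0.015, 0.002, 0.227] spin -0.005 len_mm 34.1 calls 1
```

View pics/w13.png

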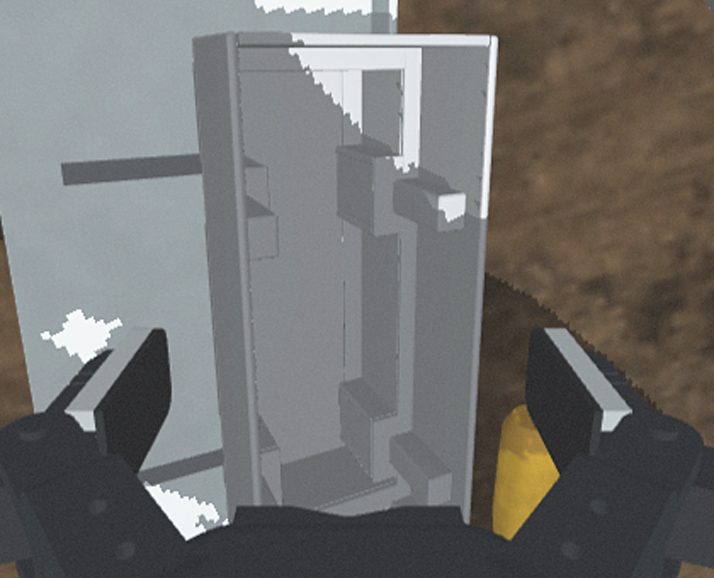

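Call:
drive_tool([
  {"dp":[-0.015,0,0.1],"spin":0,"grip":1},
  {"dp":[-0.015,0,0.18],"spin":0,"grip":1},
  {"dp":[-0.015,0,0.225],"spin":0,"grip":1},
  {"dp":[-0.015,0,0.225],"spin":0,"grip":1},
  {"dp":[-0.015,0,0.225],"spin":0,"grip":0.9},
])

```text
time: 10.47
eef_pos: [0.5327, 0.3133, 0.0495]
orientation: [[0.955, -0.297, 0.001], [-0.297, -0.955, 0.0], [0.0, -0.0, -1.0]]
wrist_force: [0.7, 1.0, 0.1]
gripper_width: 0.0771
```

Call:
drive_tool([
  {"dp":[0,0,0],"spin":0,"grip":0.8},
  {"dp":[0,0,0],"spin":0,"grip":0.7},
  {"dp":[0,0,0],"spin":0,"grip":0.6},
  {"dp":[0,0,0],"spin":0,"grip":0.6},
], newtons=60)

```text
time: 10.8
eef_pos: [0.5325, 0.3125, 0.0507]
orientation: [[0.955, -0.297, 0.0], [-0.297, -0.955, -0.001], [0.0, 0.001, -1.0]]
wrist_force: [-4.7, -6.4, 12.0]
gripper_width: 0.0708
```

```bash
python3 - <<'E'
from h import *
im=r.capture("wrist");crop(im,110,60,530,400,1.7,"w14.png")
to(.533,.312,.05,-17.1)
E
```

```text
pos [0.5325 0.3125 0.0507] head -17.26 j6 137.6 t 10.85 F [-5.1 -7.7 12.1] w 0.0709
dp [0.004, 0.002, 0.004] spin -0.003 len_mm 1.0 calls 1
```

View pics/w14.png

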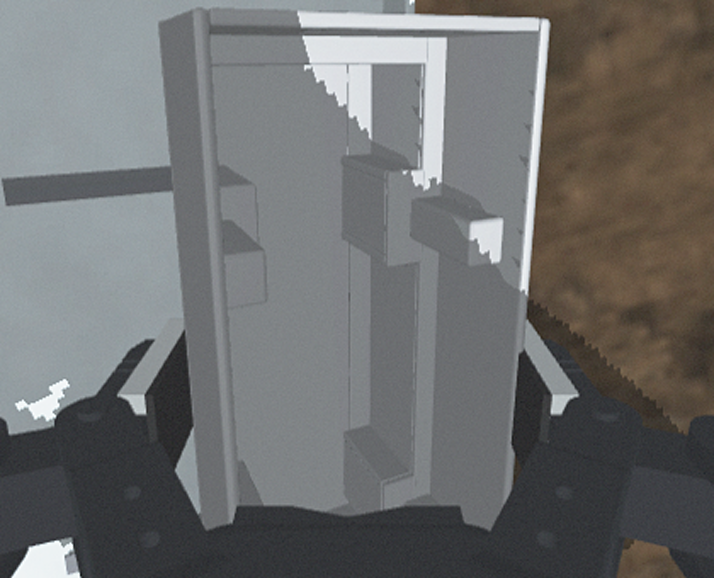

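Call:
drive_tool([
  {"dp":[0,0,-0.05],"spin":0,"grip":0.6},
  {"dp":[0,0,-0.15],"spin":0,"grip":0.6},
  {"dp":[0,0,-0.3],"spin":0,"grip":0.6},
  {"dp":[0,0,-0.5],"spin":0,"grip":0.6},
  {"dp":[0,0,-0.6],"spin":0,"grip":0.6},
])

```text
time: 11.27
eef_pos: [0.5335, 0.3139, 0.1424]
orientation: [[0.955, -0.297, 0.003], [-0.297, -0.955, 0.002], [0.002, -0.003, -1.0]]
wrist_force: [0.2, 0.3, -1.4]
gripper_width: 0.0687
```

```bash
python3 - <<'E'
from h import *
import pickle
im=r.capture("wrist");crop(im,110,60,530,400,1.7,"w15.png")
to(.47,.165,.14,-17)
ct=pickle.load(open("top0.pkl","rb"))
print("vice left",atz(ct,348,215,.13),atz(ct,340,190,.13),"foot",atz(ct,318,179,.02),"bottom",atz(ct,352,220,.12), "offcut",atz(ct,365,222,.04),"ring",atz(ct,317,260,.01))
E
```

```text
pos [0.5348 0.3146 0.1446] head -17.27 j6 137.6 t 11.32 F [0.5 0.7 1.1] w 0.0684
dp [-0.116, 1.081, 0.025] spin -0.006 len_mm 163.1 calls 2.0
vice left [0.44709921 0.0524413  0.13      ] [0.53384288 0.08257149 0.13      ] foot [0.58252887 0.16395872 0.02      ] bottom [0.43032891 0.03764851 0.12      ] offcut [ 0.426326   -0.01375065  0.04      ] ring [0.2806534  0.15906743 0.01      ]
```

View pics/w15.png

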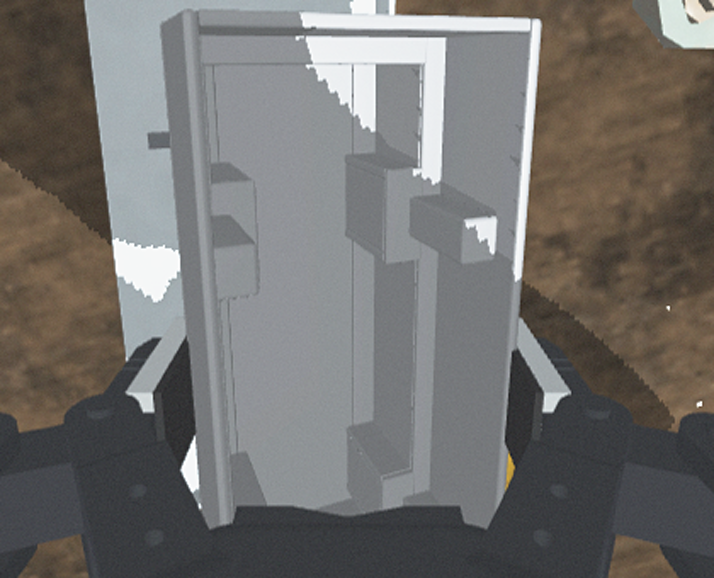

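Call:
drive_tool([
  {"dp":[-0.06,0.54,0],"spin":0,"grip":0.5},
  {"dp":[-0.06,0.54,0],"spin":0,"grip":0.5},
  {"dp":[-0.06,0.54,0],"spin":0,"grip":0.5},
  {"dp":[-0.06,0.54,0],"spin":0,"grip":0.5},
], newtons=120)

```text
time: 11.65
eef_pos: [0.4986, 0.2369, 0.1387]
orientation: [[0.954, -0.299, -0.001], [-0.299, -0.954, -0.001], [-0.001, 0.001, -1.0]]
wrist_force: [0.5, 0.3, -1.5]
gripper_width: 0.0667
```

Call:
drive_tool([
  {"dp":[-0.06,0.54,0],"spin":0,"grip":0.5},
  {"dp":[-0.06,0.54,0],"spin":0,"grip":0.5},
  {"dp":[-0.06,0.54,0],"spin":0,"grip":0.5},
  {"dp":[-0.06,0.54,0],"spin":0,"grip":0.5},
])

```text
time: 11.98
eef_pos: [0.4669, 0.1631, 0.1389]
orientation: [[0.954, -0.298, 0.0], [-0.298, -0.954, 0.0], [0.0, -0.0, -1.0]]
wrist_force: [1.1, 0.6, -2.0]
gripper_width: 0.0665
```

```bash
python3 - <<'E'
from h import *
import pickle
im=r.capture("wrist");crop(im,110,60,530,400,1.7,"w16.png")
to(.47,.165,.06,-17)
E
```

```text
pos [0.4679 0.1641 0.1391] head -17.33 j6 126.5 t 12.03 F [ 0.4  0.1 -2.2] w 0.0667
dp [0.011, -0.009, 0.527] spin -0.007 len_mm 79.1 calls 1
```

View pics/w16.png

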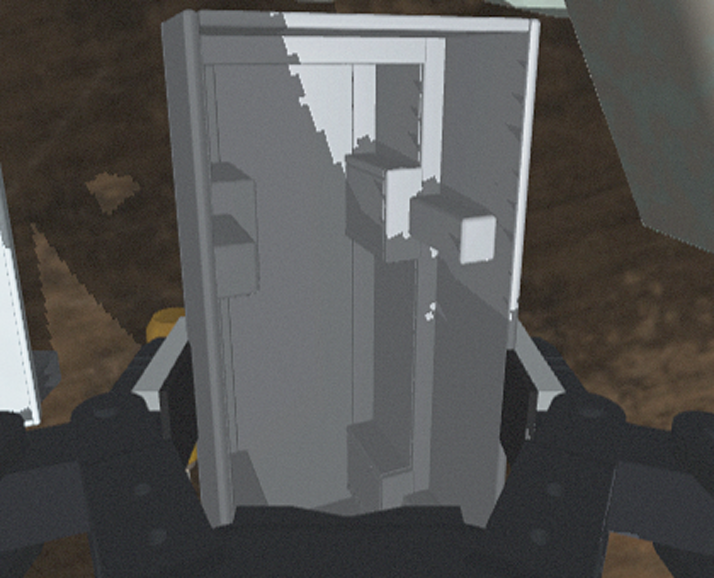

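Call:
drive_tool([
  {"dp":[0,0,0.25],"spin":0,"grip":0.5},
  {"dp":[0,0,0.5],"spin":0,"grip":0.5},
  {"dp":[0,0,0.68],"spin":0,"grip":0.5},
  {"dp":[0,0,0.68],"spin":0,"grip":0.5},
  {"dp":[0,0,0.68],"spin":0,"grip":0.5},
], newtons=60)

```text
time: 12.45
eef_pos: [0.4669, 0.1646, 0.0359]
orientation: [[0.955, -0.296, -0.002], [-0.296, -0.955, -0.001], [-0.002, 0.001, -1.0]]
wrist_force: [0.7, 0.8, -0.6]
gripper_width: 0.0665
```

Call:
drive_tool([
  {"dp":[0,0,0.02],"spin":0,"grip":0.5},
  {"dp":[0,0,0.03],"spin":0,"grip":0.5},
  {"dp":[0,0,0.03],"spin":0,"grip":0.5},
])

```text
time: 12.7
eef_pos: [0.4683, 0.1645, 0.0335]
orientation: [[0.955, -0.297, 0.003], [-0.297, -0.955, 0.001], [0.002, -0.002, -1.0]]
wrist_force: [0.5, 0.1, -1.5]
gripper_width: 0.0664
```

Call:
drive_tool([
  {"dp":[0,0,0.015],"spin":0,"grip":0.5},
  {"dp":[0,0,0.03],"spin":0,"grip":0.5},
  {"dp":[0,0,0.03],"spin":0,"grip":0.5},
])

```text
time: 12.95
eef_pos: [0.4672, 0.1639, 0.0279]
orientation: [[0.955, -0.297, 0.0], [-0.297, -0.955, 0.0], [0.0, -0.0, -1.0]]
wrist_force: [-0.5, -0.3, -1.4]
gripper_width: 0.0665
```

```bash
python3 - <<'E'
from h import *
im=r.capture("scene");crop(im,270,150,400,270,5,"s2.png")
to(.47,.165,.03,-17)
E
```

```text
pos [0.4671 0.1638 0.0279] head -17.28 j6 126.4 t 13.0 F [ 0.3  0.1 -2.7] w 0.0666
dp [0.016, -0.013, -0.014] spin -0.006 len_mm 3.8 calls 1
```

View pics/s2.png

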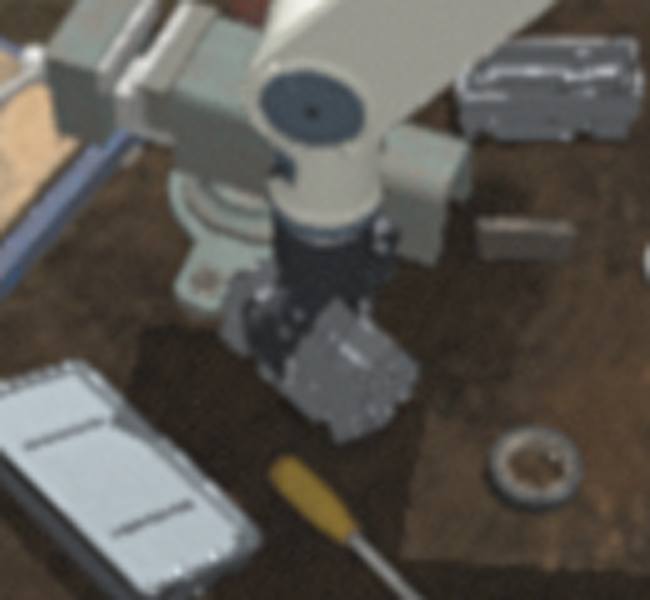

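Call:
drive_tool([
  {"dp":[0,0,0.015],"spin":0,"grip":0.5},
  {"dp":[0,0,0.025],"spin":0,"grip":0.5},
  {"dp":[0,0,0.025],"spin":0,"grip":0.5},
])

```text
time: 13.25
eef_pos: [0.4674, 0.1641, 0.0258]
orientation: [[0.955, -0.297, 0.0], [-0.297, -0.955, 0.0], [0.0, -0.0, -1.0]]
wrist_force: [-8.9, -0.7, 30.6]
gripper_width: 0.0661
```

Call:
drive_tool([
  {"dp":[0,-0.02,0],"spin":0,"grip":0.5},
  {"dp":[0,-0.04,0],"spin":0,"grip":0.5},
  {"dp":[0,-0.06,0],"spin":0,"grip":0.5},
], newtons=20)

```text
time: 13.5
eef_pos: [0.4689, 0.17, 0.0256]
orientation: [[0.955, -0.295, -0.002], [-0.295, -0.955, -0.004], [-0.001, 0.004, -1.0]]
wrist_force: [-6.0, -20.6, 35.5]
gripper_width: 0.0667
```

Call:
drive_tool([
  {"dp":[0,-0.02,-0.01],"spin":0,"grip":1},
  {"dp":[0,-0.06,-0.01],"spin":0,"grip":1},
  {"dp":[0,-0.1,-0.01],"spin":0,"grip":1},
  {"dp":[0,-0.13,-0.01],"spin":0,"grip":1},
])

```text
time: 13.83
eef_pos: [0.476, 0.1919, 0.0254]
orientation: [[0.955, -0.297, 0.0], [-0.297, -0.955, 0.0], [0.0, -0.0, -1.0]]
wrist_force: [-0.1, -0.6, -0.6]
gripper_width: 0.0853
```

```bash
python3 - <<'E'
from h import *
import pickle
im=r.capture("wrist");crop(im,110,60,530,400,1.7,"w17.png")
to(.47,.165,.06,-17)
E
```

```text
pos [0.4763 0.1925 0.0254] head -17.25 j6 129.1 t 13.88 F [0.1 1.4 0.7] w 0.0855
dp [0.015, 0.187, -0.231] spin -0.006 len_mm 44.6 calls 1
```

View pics/w17.png

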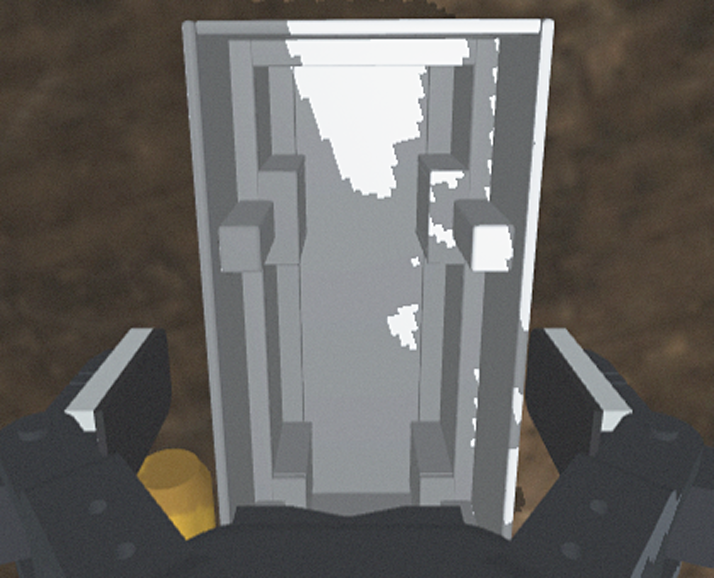

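Call:
drive_tool([
  {"dp":[0,0,0],"spin":0,"grip":0.85},
  {"dp":[0,0,0],"spin":0,"grip":0.7},
  {"dp":[0,0,0],"spin":0,"grip":0.6},
  {"dp":[0,0,0],"spin":0,"grip":0.6},
], newtons=60)

```text
time: 14.22
eef_pos: [0.4753, 0.1911, 0.0255]
orientation: [[0.955, -0.297, -0.0], [-0.297, -0.955, 0.0], [-0.0, 0.0, -1.0]]
wrist_force: [-1.6, 1.0, 2.4]
gripper_width: 0.0633
```

```bash
python3 - <<'E'
from h import *
import pickle
pickle.dump((cal("wrist"),r.sense()),open("w18.pkl","wb"))
im=r.capture("wrist");crop(im,180,50,460,380,1.8,"w18.png")
to(.47,.165,.06,-17)
E
```

```text
pos [0.4753 0.1911 0.0255] head -17.28 j6 129.0 t 14.27 F [-1.3  0.2  2.3] w 0.0633
dp [0.018, 0.176, -0.23] spin -0.006 len_mm 43.6 calls 1
```

View pics/w18.png

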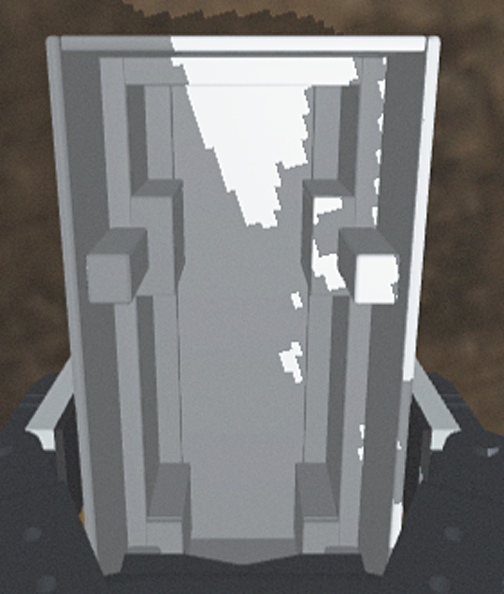

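```bash
python3 - <<'E'
from h import *
import pickle
c,s=pickle.load(open("w18.pkl","rb")); R=np.array(s["orientation"]);p=np.array(s["eef_pos"])
for uv in((47.5,38),(439.5,38)):
    X=atz(c,uv[0]/1.8+180,uv[1]/1.8+50,.06); print((R.T@(X-p)*1e3).round(1))
print(s["wrist_force"])
E
```

```text
[ 75.7 -31.5 -34.6]
[ 75.7  30.6 -34.6]
[-1.58339676  0.98297977  2.41050679]
```

Call:
drive_tool([
  {"dp":[0,0,-0.15],"spin":0,"grip":0.5},
  {"dp":[0,0,-0.4],"spin":0,"grip":0.5},
  {"dp":[0,0,-0.7],"spin":0,"grip":0.5},
  {"dp":[0,0,-1],"spin":0,"grip":0.5},
  {"dp":[0,0,-1],"spin":-0.1,"grip":0.5},
])

```text
time: 14.68
eef_pos: [0.4786, 0.1921, 0.1817]
orientation: [[0.975, -0.222, 0.008], [-0.222, -0.975, 0.003], [0.007, -0.005, -1.0]]
wrist_force: [1.5, 0.1, -2.0]
gripper_width: 0.063
```

Call:
drive_tool([
  {"dp":[0,0.3,-0.6],"spin":-0.2,"grip":0.5},
  {"dp":[0,0.5,-0.6],"spin":-0.4,"grip":0.5},
  {"dp":[0,0.8,-0.6],"spin":-0.6,"grip":0.5},
  {"dp":[0,1,-0.6],"spin":-0.8,"grip":0.5},
  {"dp":[0,1,-0.6],"spin":-0.9,"grip":0.5},
])

```text
time: 15.1
eef_pos: [0.4415, 0.0428, 0.2663]
orientation: [[0.927, 0.375, 0.001], [0.375, -0.927, -0.001], [0.001, 0.001, -1.0]]
wrist_force: [0.6, -0.7, -1.9]
gripper_width: 0.0632
```

```bash
python3 - <<'E'
from h import *
to(.4426,-.1796,.25,32.05)
E
```

```text
pos [0.4415 0.0428 0.2663] head 22.01 j6 73.4 t 15.1 F [ 0.6 -0.7 -1.9] w 0.0632
dp [-0.549, 1.377, 0.109] spin -0.223 len_mm 223.0 calls 2.0
```

Call:
drive_tool([
  {"dp":[-0.27,0.7,0],"spin":-0.1,"grip":0.5},
  {"dp":[-0.27,0.7,0],"spin":-0.2,"grip":0.5},
  {"dp":[-0.27,0.7,0],"spin":-0.22,"grip":0.5},
  {"dp":[-0.27,0.7,0],"spin":-0.22,"grip":0.5},
])

```text
time: 15.43
eef_pos: [0.443, -0.0722, 0.2653]
orientation: [[0.853, 0.522, -0.0], [0.522, -0.853, -0.002], [-0.001, 0.002, -1.0]]
wrist_force: [0.4, 0.7, -2.4]
gripper_width: 0.0632
```

```bash
python3 - <<'E'
from h import *
to(.4426,-.1796,.2,32.05)
E
```

```text
pos [ 0.443  -0.0722  0.2653] head 31.46 j6 49.2 t 15.43 F [ 0.4  0.7 -2.4] w 0.0632
dp [-0.376, 0.608, 0.437] spin -0.013 len_mm 125.7 calls 1
```

Call:
drive_tool([
  {"dp":[-0.38,0.61,0.2],"spin":-0.013,"grip":0.5},
  {"dp":[-0.38,0.61,0.2],"spin":-0.013,"grip":0.5},
  {"dp":[-0.38,0.61,0.4],"spin":-0.013,"grip":0.5},
  {"dp":[-0.38,0.61,0.4],"spin":-0.013,"grip":0.5},
  {"dp":[-0.38,0.61,0.4],"spin":-0.013,"grip":0.5},
])

```text
time: 15.85
eef_pos: [0.441, -0.1758, 0.2031]
orientation: [[0.848, 0.53, -0.005], [0.53, -0.848, 0.002], [-0.003, -0.004, -1.0]]
wrist_force: [-0.0, 0.4, -2.0]
gripper_width: 0.063
```

Call:
drive_tool([
  {"dp":[0,0,0.2],"spin":0,"grip":0.5},
  {"dp":[0,0,0.4],"spin":0,"grip":0.5},
  {"dp":[0,0,0.5],"spin":0,"grip":0.5},
  {"dp":[0,0,0.5],"spin":0,"grip":0.5},
  {"dp":[0,0,0.5],"spin":0,"grip":0.5},
])

```text
time: 16.27
eef_pos: [0.4431, -0.1745, 0.1309]
orientation: [[0.846, 0.533, -0.001], [0.533, -0.846, 0.001], [-0.0, -0.001, -1.0]]
wrist_force: [0.1, -1.6, -1.8]
gripper_width: 0.0631
```

```bash
python3 - <<'E'
from h import *
import pickle
pickle.dump((cal("wrist"),r.sense()),open("w19.pkl","wb"))
im=r.capture("wrist");crop(im,160,0,480,380,1.6,"w19.png")
im=r.capture("scene");crop(im,320,110,440,220,5,"s3.png")
to(.4426,-.1796,.0795,32.05)
E
```

```text
pos [ 0.4441 -0.1753  0.1321] head 32.21 j6 36.1 t 16.37 F [ 0.   0.7 -1.7] w 0.0633
dp [-0.025, 0.018, 0.351] spin 0.003 len_mm 52.8 calls 1
```

View pics/w19.png

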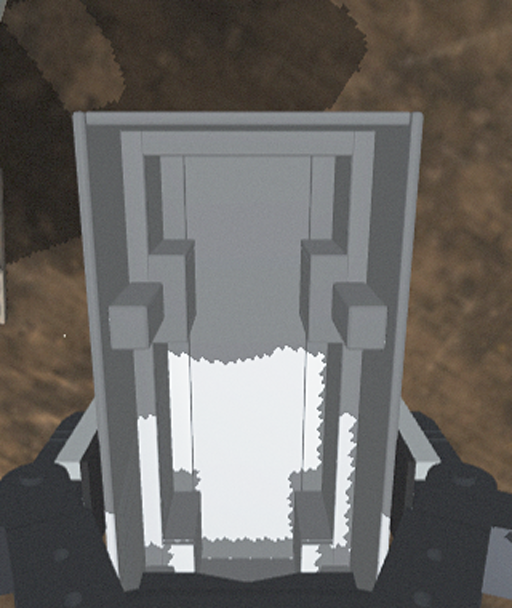

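View pics/s3.png

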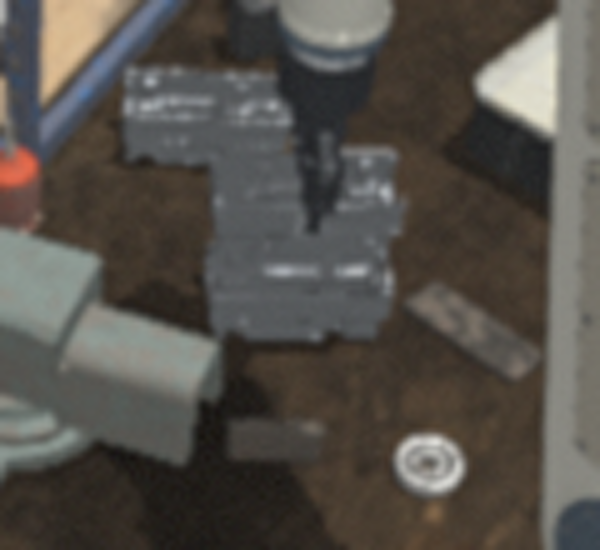

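Call:
drive_tool([
  {"dp":[-0.03,0.018,0.1],"spin":0.003,"grip":0.5},
  {"dp":[-0.03,0.018,0.2],"spin":0.003,"grip":0.5},
  {"dp":[-0.03,0.018,0.26],"spin":0.003,"grip":0.5},
  {"dp":[-0.03,0.018,0.26],"spin":0.003,"grip":0.5},
  {"dp":[-0.03,0.018,0.26],"spin":0.003,"grip":0.5},
])

```text
time: 16.78
eef_pos: [0.4409, -0.1801, 0.0921]
orientation: [[0.848, 0.531, 0.0], [0.531, -0.848, -0.0], [0.0, 0.0, -1.0]]
wrist_force: [-0.2, -1.2, -1.9]
gripper_width: 0.0632
```

```bash
python3 - <<'E'
from h import *
for i in range(3):
    s=r.sense(); print(np.round(s["eef_pos"],4)); im=r.capture("scene")
crop(im,320,110,440,220,5,"s4.png")
to(.4420,-.1800,.0795,32.05)
E
```

```text
[ 0.4409 -0.1801  0.0921]
[ 0.4412 -0.1803  0.0924]
[ 0.4413 -0.1803  0.0925]
pos [ 0.4413 -0.1804  0.0925] head 32.04 j6 35.5 t 16.93 F [-0.5 -0.3 -2.3] w 0.063
dp [0.005, 0.0, 0.086] spin -0.0 len_mm 13.0 calls 1
```

View pics/s4.png

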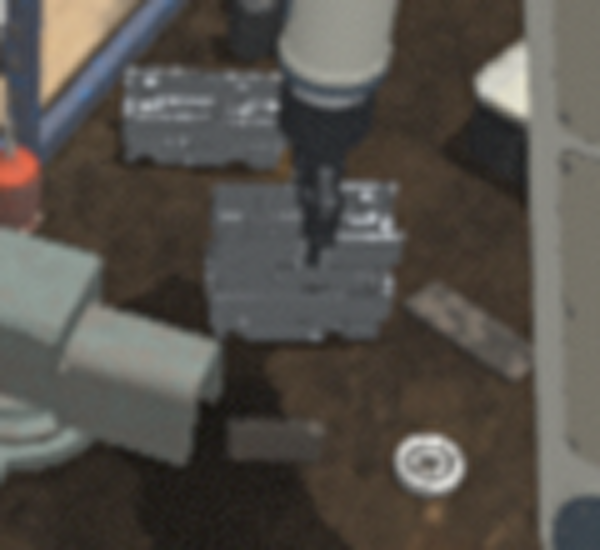

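Call:
drive_tool([
  {"dp":[0.005,0,0.02],"spin":0,"grip":0.5},
  {"dp":[0.005,0,0.04],"spin":0,"grip":0.5},
  {"dp":[0.005,0,0.055],"spin":0,"grip":0.5},
  {"dp":[0.005,0,0.055],"spin":0,"grip":0.5},
])

```text
time: 17.27
eef_pos: [0.4408, -0.1796, 0.0827]
orientation: [[0.848, 0.531, -0.001], [0.531, -0.848, 0.0], [-0.0, -0.001, -1.0]]
wrist_force: [-0.3, -0.4, -1.7]
gripper_width: 0.0632
```

Call:
drive_tool([
  {"dp":[0,0,0.02],"spin":0,"grip":0.5},
  {"dp":[0,0,0.02],"spin":0,"grip":0.5},
])

```text
time: 17.43
eef_pos: [0.4409, -0.1797, 0.0798]
orientation: [[0.848, 0.53, -0.001], [0.53, -0.848, 0.0], [-0.0, -0.001, -1.0]]
wrist_force: [0.4, 0.3, -2.5]
gripper_width: 0.0631
```

Call:
drive_tool([
  {"dp":[0,0,0.01],"spin":0,"grip":0.5},
  {"dp":[0,0,0.012],"spin":0,"grip":0.5},
])

```text
time: 17.6
eef_pos: [0.4412, -0.1798, 0.0789]
orientation: [[0.848, 0.53, -0.0], [0.53, -0.848, 0.0], [-0.0, -0.0, -1.0]]
wrist_force: [-3.5, 1.7, 12.5]
gripper_width: 0.0635
```

```bash
python3 - <<'E'
from h import *
to(.4420,-.1800,.0795,32.05)
E
```

```text
pos [ 0.4412 -0.1798  0.0789] head 32.04 j6 35.6 t 17.6 F [-3.5  1.7 12.5] w 0.0635
dp [0.004, 0.004, -0.004] spin -0.0 len_mm 1.0 calls 1
```

Contact at the expected stacked height. Release and look.

Call:
drive_tool([
  {"dp":[0,0,0],"spin":0,"grip":0.85},
  {"dp":[0,0,0],"spin":0,"grip":1},
  {"dp":[0,0,-0.02],"spin":0,"grip":1},
])

```text
time: 17.85
eef_pos: [0.441, -0.1797, 0.0812]
orientation: [[0.848, 0.53, -0.0], [0.53, -0.848, 0.0], [-0.0, -0.0, -1.0]]
wrist_force: [-0.8, -0.5, 0.1]
gripper_width: 0.0857
```

Call:
drive_tool([
  {"dp":[0,0,-0.15],"spin":0,"grip":1},
  {"dp":[0,0,-0.35],"spin":0,"grip":1},
  {"dp":[0,0,-0.6],"spin":0,"grip":1},
  {"dp":[0,0,-0.9],"spin":0,"grip":1},
  {"dp":[0,0,-1],"spin":0,"grip":1},
])

```text
time: 18.27
eef_pos: [0.4428, -0.1805, 0.2364]
orientation: [[0.848, 0.53, 0.005], [0.53, -0.848, -0.002], [0.003, 0.005, -1.0]]
wrist_force: [1.7, -0.4, 1.3]
gripper_width: 0.0854
```

```bash
python3 - <<'E'
from h import *
import pickle
pickle.dump((cal("wrist"),r.sense()),open("w20.pkl","wb"))
im=r.capture("wrist");crop(im,160,50,480,350,2,"w20.png")
im=r.capture("scene");crop(im,320,110,440,220,6,"s5.png")
to(.6112,-.3342,.25,27)
E
```

```text
pos [ 0.4434 -0.1807  0.2355] head 32.04 j6 35.6 t 18.37 F [ 0.6 -0.7 -0.3] w 0.0853
dp [0.406, 1.461, -0.086] spin 0.112 len_mm 227.9 calls 2.0
```

View pics/w20.png

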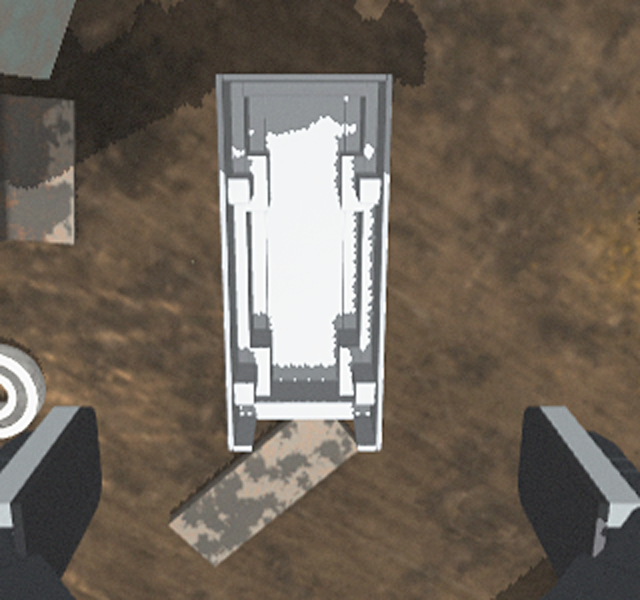

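View pics/s5.png

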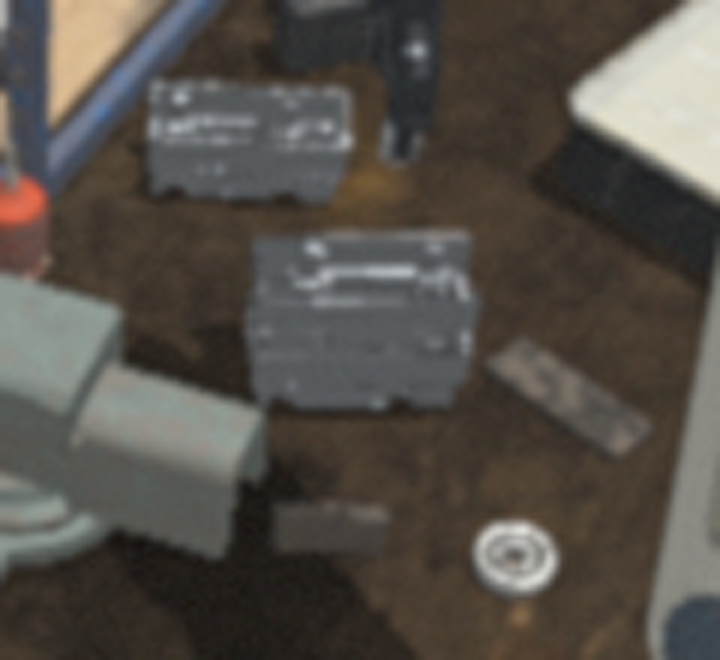

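```bash
python3 - <<'E'
from h import *
import pickle
c,s=pickle.load(open("w20.pkl","rb"))
g=lambda u,v:(u/2+160,v/2+50)
uv=[g(217,74.5),g(391.5,74.5),g(380.5,451),g(228.5,451)]
for z in(.106,.110,.114,.118):
    binfit(c,uv,z); P=np.array([atz(c,*q,z)[:2] for q in uv]); print(z,np.linalg.norm(P[0]-P[1]),np.linalg.norm(P[2]-P[3]),np.linalg.norm(P[0]-P[3]))
E
```

```text
c [ 0.4409 -0.1794] head 32.02 res_mm [[1.4, 0.9], [1.5, 0.9], [-1.3, -1.3], [-1.6, -0.6]]
0.106 0.06411053901283609 0.06477158097135712 0.15335324893179983
c [ 0.4418 -0.1788] head 32.02 res_mm [[0.7, -0.1], [0.3, 0.7], [-0.6, -0.3], [-0.4, -0.4]]
0.11 0.0631677948239511 0.06381911617374537 0.1510981924854933
c [ 0.4427 -0.1783] head 32.02 res_mm [[-0.0, -1.1], [-0.9, 0.5], [0.1, 0.7], [0.8, -0.2]]
0.114 0.06222505063506614 0.06286665137613376 0.1488431360391868
c [ 0.4436 -0.1778] head 32.02 res_mm [[-0.7, -2.1], [-2.1, 0.3], [0.8, 1.8], [2.0, 0.0]]
0.118 0.061282306446181205 0.06191418657852199 0.14658807959288025
```

Call:
drive_tool([
  {"dp":[0.2,0.75,-0.05],"spin":0.1,"grip":1},
  {"dp":[0.2,0.75,-0.05],"spin":0.1,"grip":1},
  {"dp":[0.2,0.75,-0.05],"spin":0.1,"grip":1},
  {"dp":[0.2,0.75,-0.05],"spin":0.1,"grip":1},
])

```text
time: 18.7
eef_pos: [0.5301, -0.2629, 0.2383]
orientation: [[0.887, 0.461, 0.002], [0.461, -0.887, -0.002], [0.001, 0.003, -1.0]]
wrist_force: [-0.6, 0.7, -0.3]
gripper_width: 0.0853
```

```bash
python3 - <<'E'
from h import *
to(.6112,-.3342,.18,27)
E
```

```text
pos [ 0.5301 -0.2629  0.2383] head 27.48 j6 36.0 t 18.7 F [-0.6  0.7 -0.3] w 0.0853
dp [0.26, 0.67, 0.391] spin 0.011 len_mm 122.7 calls 1
```

Call:
drive_tool([
  {"dp":[0.26,0.67,0.39],"spin":0.01,"grip":1},
  {"dp":[0.26,0.67,0.39],"spin":0.01,"grip":1},
  {"dp":[0.26,0.67,0.39],"spin":0.01,"grip":1},
  {"dp":[0.26,0.67,0.39],"spin":0.01,"grip":1},
  {"dp":[0.26,0.67,0.39],"spin":0.01,"grip":1},
])

```text
time: 19.12
eef_pos: [0.6064, -0.3303, 0.1764]
orientation: [[0.891, 0.455, -0.005], [0.455, -0.891, 0.003], [-0.003, -0.005, -1.0]]
wrist_force: [-0.6, 0.2, 0.5]
gripper_width: 0.0857
```

```bash
python3 - <<'E'
from h import *
import pickle
pickle.dump((cal("wrist"),r.sense()),open("w21.pkl","wb"))
im=r.capture("wrist");crop(im,160,50,480,350,2,"w21.png")
to(.6112,-.3342,.034,27)
E
```

```text
pos [ 0.6063 -0.3299  0.1781] head 27.06 j6 34.3 t 19.17 F [0.5 0.3 0.5] w 0.0852
dp [0.018, 0.044, 0.961] spin 0.001 len_mm 144.3 calls 1
```

View pics/w21.png

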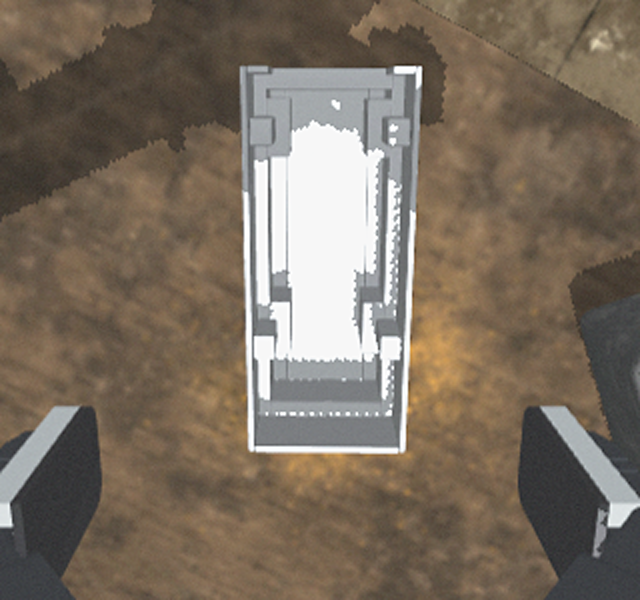

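```bash
python3 - <<'E'
from h import *
import pickle
c,s=pickle.load(open("w21.pkl","rb"))
g=lambda u,v:(u/2+160,v/2+50)
m,a=binfit(c,[g(240.5,67),g(422,67),g(405.5,451.5),g(249.5,451.5)])
to(m[0],m[1],.034,a)
E
```

```text
c [ 0.6117 -0.3346] head 27.03 res_mm [[-0.5, -0.9], [-0.9, 0.1], [0.6, 0.8], [0.8, -0.1]]
pos [ 0.6063 -0.3299  0.1781] head 27.06 j6 34.3 t 19.17 F [0.5 0.3 0.5] w 0.0852
dp [0.02, 0.048, 0.961] spin 0.001 len_mm 144.3 calls 1
```

Call:
drive_tool([
  {"dp":[0.02,0.048,0.2],"spin":0,"grip":1},
  {"dp":[0.02,0.048,0.45],"spin":0,"grip":1},
  {"dp":[0.02,0.048,0.7],"spin":0,"grip":1},
  {"dp":[0.02,0.048,0.9],"spin":0,"grip":1},
  {"dp":[0.02,0.048,0.96],"spin":0,"grip":1},
])

```text
time: 19.58
eef_pos: [0.6099, -0.3331, 0.0326]
orientation: [[0.89, 0.456, -0.005], [0.456, -0.89, 0.003], [-0.003, -0.005, -1.0]]
wrist_force: [-2.1, 0.4, 0.5]
gripper_width: 0.0855
```

Call:
drive_tool([
  {"dp":[0,0,0],"spin":0,"grip":1},
  {"dp":[0,0,0],"spin":0,"grip":0.85},
  {"dp":[0,0,0],"spin":0,"grip":0.7},
  {"dp":[0,0,0],"spin":0,"grip":0.6},
  {"dp":[0,0,0],"spin":0,"grip":0.6},
])

```text
time: 20.0
eef_pos: [0.6148, -0.3359, 0.0397]
orientation: [[0.89, 0.455, 0.004], [0.455, -0.89, -0.002], [0.002, 0.003, -1.0]]
wrist_force: [-2.0, 2.4, 7.7]
gripper_width: 0.0625
```

```bash
python3 - <<'E'
from h import *
import pickle
c,s=cal("wrist"),r.sense();pickle.dump((c,s),open("w22.pkl","wb"))
im=r.capture("wrist");crop(im,180,30,460,360,1.8,"w22.png")
to(.6117,-.3346,.034,27)
E
```

```text
pos [ 0.6148 -0.336   0.0398] head 27.09 j6 34.1 t 20.05 F [-1.4  1.8  7.2] w 0.0625
dp [-0.014, -0.018, 0.038] spin 0.002 len_mm 6.7 calls 1
```

View pics/w22.png

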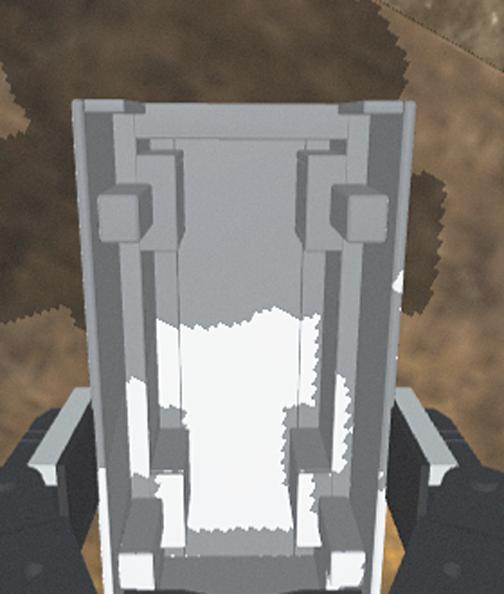

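Call:
drive_tool([
  {"dp":[0,0,0],"spin":0,"grip":0.85},
  {"dp":[-0.01,0,0.02],"spin":0,"grip":1},
  {"dp":[-0.014,0,0.043],"spin":0,"grip":1},
  {"dp":[-0.014,0,0.043],"spin":0,"grip":0.9},
  {"dp":[-0.014,0,0.043],"spin":0,"grip":0.7},
])

```text
time: 20.47
eef_pos: [0.6111, -0.3363, 0.0297]
orientation: [[0.89, 0.455, -0.001], [0.455, -0.89, 0.0], [-0.0, -0.0, -1.0]]
wrist_force: [0.2, 0.3, -0.3]
gripper_width: 0.066
```

Call:
drive_tool([
  {"dp":[0,0,0],"spin":0,"grip":0.6},
  {"dp":[0,0,0],"spin":0,"grip":0.6},
  {"dp":[0,0,0],"spin":0,"grip":0.6},
])

```text
time: 20.72
eef_pos: [0.6115, -0.3365, 0.03]
orientation: [[0.89, 0.455, 0.0], [0.455, -0.89, -0.0], [0.0, 0.0, -1.0]]
wrist_force: [-1.0, -0.5, 1.1]
gripper_width: 0.0629
```

```bash
python3 - <<'E'
from h import *
import pickle
c,s=cal("wrist"),r.sense();pickle.dump((c,s),open("w22.pkl","wb"))
im=r.capture("wrist");crop(im,180,30,460,360,1.8,"w22.png")
to(.6117,-.3346,.034,27)
E
```

```text
pos [ 0.6115 -0.3365  0.03  ] head 27.08 j6 34.0 t 20.77 F [-0.8 -1.6  1.7] w 0.063
dp [0.007, -0.011, -0.027] spin 0.002 len_mm 4.4 calls 1
```

View pics/w22.png

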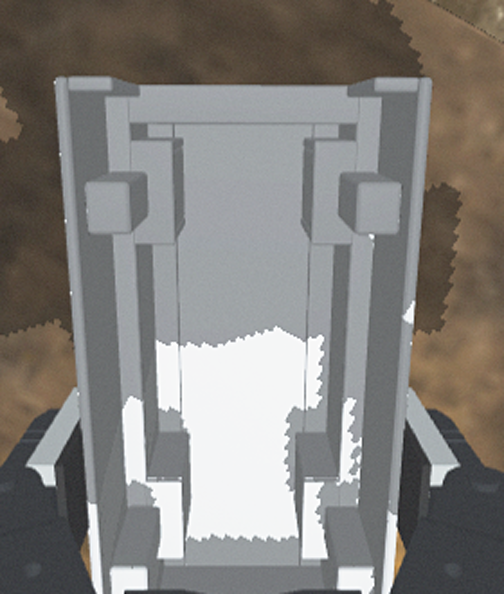

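```bash
python3 - <<'E'
from h import *
import pickle
c,s=pickle.load(open("w22.pkl","rb")); R=np.array(s["orientation"]);p=np.array(s["eef_pos"])
for uv in((55.5,78.5),(431.5,78.5)):
    X=atz(c,uv[0]/1.8+180,uv[1]/1.8+30,.06); print((R.T@(X-p)*1e3).round(1))
E
```

```text
[ 75.9 -31.6 -30. ]
[ 75.9  30.6 -30. ]
```

Call:
drive_tool([
  {"dp":[0,0,-0.15],"spin":0,"grip":0.5},
  {"dp":[0,0,-0.4],"spin":0,"grip":0.5},
  {"dp":[0,0,-0.7],"spin":0,"grip":0.5},
  {"dp":[0,0,-1],"spin":0,"grip":0.5},
  {"dp":[0,0,-1],"spin":0,"grip":0.5},
])

```text
time: 21.18
eef_pos: [0.6145, -0.338, 0.1878]
orientation: [[0.89, 0.455, 0.009], [0.455, -0.89, -0.005], [0.006, 0.008, -1.0]]
wrist_force: [1.4, -0.6, -1.2]
gripper_width: 0.0631
```

Call:
drive_tool([
  {"dp":[-0.1,-0.2,-0.3],"spin":-0.15,"grip":0.5},
  {"dp":[-0.2,-0.4,-0.3],"spin":-0.3,"grip":0.5},
  {"dp":[-0.2,-0.6,-0.3],"spin":-0.45,"grip":0.5},
  {"dp":[-0.2,-0.7,-0.3],"spin":-0.6,"grip":0.5},
  {"dp":[-0.2,-0.75,-0.3],"spin":-0.75,"grip":0.5},
])

```text
time: 21.6
eef_pos: [0.5316, -0.2477, 0.2247]
orientation: [[0.482, 0.876, -0.001], [0.876, -0.482, 0.001], [0.0, -0.002, -1.0]]
wrist_force: [-0.1, -0.3, -2.4]
gripper_width: 0.0628
```

```bash
python3 - <<'E'
from h import *
to(.4418,-.1791,.22,212)
E
```

```text
pos [ 0.5316 -0.2477  0.2247] head 61.2 j6 3.6 t 21.6 F [-0.1 -0.3 -2.4] w 0.0628
dp [0.112, -0.745, 0.033] spin 0.649 len_mm 113.1 calls 1
```

Call:
drive_tool([
  {"dp":[0.1,-0.2,0],"spin":-0.16,"grip":0.5},
  {"dp":[0.1,-0.4,0],"spin":-0.32,"grip":0.5},
  {"dp":[0.11,-0.6,0],"spin":-0.48,"grip":0.5},
  {"dp":[0.11,-0.74,0],"spin":-0.64,"grip":0.5},
  {"dp":[0.11,-0.74,0],"spin":-0.79,"grip":0.5},
])

```text
time: 22.02
eef_pos: [0.4401, -0.1789, 0.2238]
orientation: [[-0.118, 0.993, -0.004], [0.993, 0.118, 0.002], [0.003, -0.004, -1.0]]
wrist_force: [-0.4, -0.1, -3.5]
gripper_width: 0.063
```

Call:
drive_tool([
  {"dp":[0,0,0],"spin":-0.16,"grip":0.5},
  {"dp":[0,0,0],"spin":-0.32,"grip":0.5},
  {"dp":[0,0,0],"spin":-0.48,"grip":0.5},
  {"dp":[0,0,0],"spin":-0.64,"grip":0.5},
  {"dp":[0,0,0],"spin":-0.79,"grip":0.5},
])

```text
time: 22.43
eef_pos: [0.4441, -0.181, 0.2244]
orientation: [[-0.673, 0.74, -0.001], [0.74, 0.673, 0.0], [0.001, -0.0, -1.0]]
wrist_force: [-0.2, -0.2, -2.9]
gripper_width: 0.0633
```

Call:
drive_tool([
  {"dp":[0,0,0],"spin":-0.16,"grip":0.5},
  {"dp":[0,0,0],"spin":-0.32,"grip":0.5},
  {"dp":[0,0,0],"spin":-0.48,"grip":0.5},
  {"dp":[0,0,0],"spin":-0.64,"grip":0.5},
  {"dp":[0,0,0],"spin":-0.79,"grip":0.5},
])

```text
time: 22.85
eef_pos: [0.4441, -0.1811, 0.2243]
orientation: [[-0.978, 0.211, -0.001], [0.211, 0.978, 0.001], [0.001, 0.0, -1.0]]
wrist_force: [0.4, 1.4, -2.9]
gripper_width: 0.0634
```

Call:
drive_tool([
  {"dp":[0,0,0],"spin":-0.16,"grip":0.5},
  {"dp":[0,0,0],"spin":-0.32,"grip":0.5},
  {"dp":[0,0,0],"spin":-0.48,"grip":0.5},
  {"dp":[0,0,0],"spin":-0.64,"grip":0.5},
  {"dp":[0,0,0],"spin":-0.79,"grip":0.5},
])

```text
time: 23.27
eef_pos: [0.4441, -0.1811, 0.2243]
orientation: [[-0.918, -0.397, -0.001], [-0.397, 0.918, 0.001], [0.001, 0.001, -1.0]]
wrist_force: [0.1, 1.2, -2.5]
gripper_width: 0.0629
```

```bash
python3 - <<'E'
from h import *
to(.4418,-.1791,.17,212)
E
```

```text
pos [ 0.4441 -0.1811  0.2243] head -156.61 j6 -135.8 t 23.27 F [ 0.1  1.2 -2.5] w 0.0629
dp [0.009, 0.018, 0.362] spin -0.191 len_mm 54.4 calls 1
```

Call:
drive_tool([
  {"dp":[0.009,0.018,0],"spin":-0.16,"grip":0.5},
  {"dp":[0.009,0.018,0.1],"spin":-0.191,"grip":0.5},
  {"dp":[0.009,0.018,0.3],"spin":-0.191,"grip":0.5},
  {"dp":[0.009,0.018,0.42],"spin":-0.191,"grip":0.5},
  {"dp":[0.009,0.018,0.42],"spin":-0.191,"grip":0.5},
])

```text
time: 23.68
eef_pos: [0.4394, -0.1782, 0.1583]
orientation: [[-0.851, -0.524, -0.006], [-0.524, 0.851, 0.003], [0.004, 0.006, -1.0]]
wrist_force: [-0.6, 0.2, -3.1]
gripper_width: 0.0629
```

```bash
python3 - <<'E'
from h import *
im=r.capture("scene");im=r.capture("scene");crop(im,320,90,440,210,6,"s6.png")
im=r.capture("wrist");crop(im,160,0,480,380,1.6,"w23.png")
to(.4418,-.1791,.114,212)
E
```

```text
pos [ 0.4425 -0.1795  0.1625] head -148.37 j6 -143.9 t 23.83 F [ 0.1  0.3 -3.1] w 0.0631
dp [0.003, 0.005, 0.323] spin -0.008 len_mm 48.5 calls 1
```

View pics/s6.png

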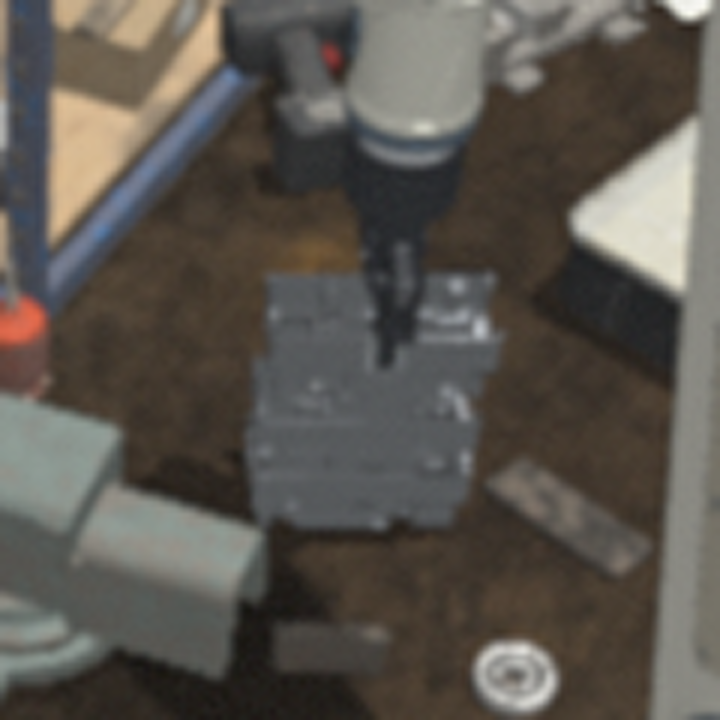

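View pics/w23.png

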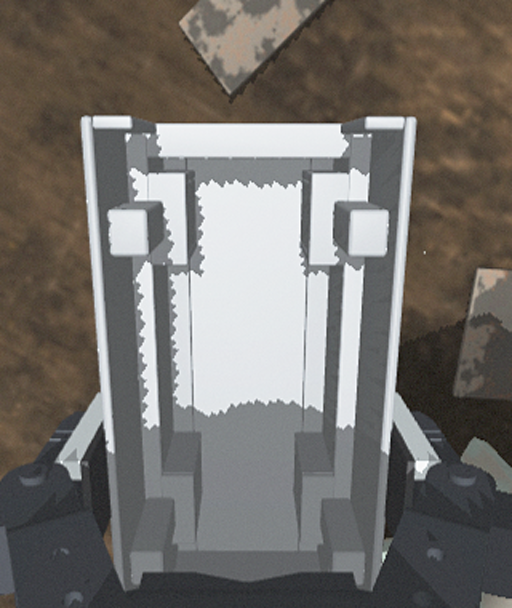

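Call:
drive_tool([
  {"dp":[0.003,0.004,0.05],"spin":-0.008,"grip":0.5},
  {"dp":[0.003,0.004,0.1],"spin":-0.008,"grip":0.5},
  {"dp":[0.003,0.004,0.1],"spin":-0.008,"grip":0.5},
  {"dp":[0.003,0.004,0.1],"spin":-0.008,"grip":0.5},
])

```text
time: 24.17
eef_pos: [0.4414, -0.179, 0.1468]
orientation: [[-0.848, -0.53, -0.0], [-0.53, 0.848, 0.0], [0.0, 0.0, -1.0]]
wrist_force: [0.5, 0.9, -1.9]
gripper_width: 0.0628
```

Call:
drive_tool([
  {"dp":[0,0,0.015],"spin":0,"grip":0.5},
  {"dp":[0,0,0.03],"spin":0,"grip":0.5},
  {"dp":[0,0,0.03],"spin":0,"grip":0.5},
])

```text
time: 24.42
eef_pos: [0.4415, -0.1791, 0.1422]
orientation: [[-0.848, -0.53, -0.0], [-0.53, 0.848, 0.0], [0.0, 0.0, -1.0]]
wrist_force: [-0.4, 0.1, -2.8]
gripper_width: 0.0631
```

```bash
python3 - <<'E'
from h import *
to(.4418,-.1791,.114,212)
E
```

```text
pos [ 0.4415 -0.1791  0.1422] head -148.01 j6 -144.2 t 24.42 F [-0.4  0.1 -2.8] w 0.0631
dp [-0.002, -0.001, 0.188] spin -0.0 len_mm 28.2 calls 1
```

Entered the mouth without contact. Continue in small steps.

Call:
drive_tool([
  {"dp":[0,0,0.02],"spin":0,"grip":0.5},
  {"dp":[0,0,0.04],"spin":0,"grip":0.5},
  {"dp":[0,0,0.05],"spin":0,"grip":0.5},
  {"dp":[0,0,0.05],"spin":0,"grip":0.5},
])

```text
time: 24.75
eef_pos: [0.4413, -0.179, 0.1345]
orientation: [[-0.848, -0.53, -0.001], [-0.53, 0.848, 0.0], [0.0, 0.001, -1.0]]
wrist_force: [-0.3, 0.3, -2.7]
gripper_width: 0.0631
```

Call:
drive_tool([
  {"dp":[0,0,0.02],"spin":0,"grip":0.5},
  {"dp":[0,0,0.04],"spin":0,"grip":0.5},
  {"dp":[0,0,0.05],"spin":0,"grip":0.5},
  {"dp":[0,0,0.05],"spin":0,"grip":0.5},
])

```text
time: 25.08
eef_pos: [0.4413, -0.179, 0.127]
orientation: [[-0.848, -0.53, -0.001], [-0.53, 0.848, 0.0], [0.0, 0.001, -1.0]]
wrist_force: [0.7, -0.3, -2.4]
gripper_width: 0.063
```

Call:
drive_tool([
  {"dp":[0,0,0.02],"spin":0,"grip":0.5},
  {"dp":[0,0,0.04],"spin":0,"grip":0.5},
  {"dp":[0,0,0.06],"spin":0,"grip":0.5},
  {"dp":[0,0,0.06],"spin":0,"grip":0.5},
])

```text
time: 25.42
eef_pos: [0.4412, -0.1789, 0.1178]
orientation: [[-0.848, -0.53, -0.001], [-0.53, 0.848, 0.0], [0.001, 0.001, -1.0]]
wrist_force: [0.5, 0.7, -2.2]
gripper_width: 0.0631
```

Call:
drive_tool([
  {"dp":[0,0,0.01],"spin":0,"grip":0.5},
  {"dp":[0,0,0.02],"spin":0,"grip":0.5},
  {"dp":[0,0,0.02],"spin":0,"grip":0.5},
])

```text
time: 25.67
eef_pos: [0.4416, -0.1792, 0.1155]
orientation: [[-0.848, -0.53, 0.0], [-0.53, 0.848, -0.0], [-0.0, -0.0, -1.0]]
wrist_force: [-0.2, -0.2, -1.8]
gripper_width: 0.0632
```

Call:
drive_tool([
  {"dp":[0,0,0.01],"spin":0,"grip":0.5},
  {"dp":[0,0,0.013],"spin":0,"grip":0.5},
  {"dp":[0,0,0.013],"spin":0,"grip":0.5},
])

```text
time: 25.92
eef_pos: [0.4418, -0.1793, 0.1153]
orientation: [[-0.848, -0.53, 0.0], [-0.53, 0.848, -0.0], [-0.0, -0.0, -1.0]]
wrist_force: [-6.9, 2.3, 24.1]
gripper_width: 0.0628
```

Call:
drive_tool([
  {"dp":[0,0,-0.005],"spin":0,"grip":0.8},
  {"dp":[0,0,-0.005],"spin":0,"grip":0.9},
  {"dp":[0,0,-0.02],"spin":0,"grip":1},
  {"dp":[0,0,-0.04],"spin":0,"grip":1},
])

```text
time: 26.25
eef_pos: [0.4415, -0.179, 0.1194]
orientation: [[-0.848, -0.53, -0.0], [-0.53, 0.848, 0.0], [0.0, 0.0, -1.0]]
wrist_force: [-0.1, 0.5, -0.5]
gripper_width: 0.0852
```

Call:
drive_tool([
  {"dp":[0,0,-0.15],"spin":0,"grip":1},
  {"dp":[0,0,-0.35],"spin":0,"grip":1},
  {"dp":[0,0,-0.6],"spin":0,"grip":1},
  {"dp":[0,0,-0.9],"spin":0,"grip":1},
  {"dp":[0,0,-1],"spin":0,"grip":1},
])

```text
time: 26.67
eef_pos: [0.4432, -0.1798, 0.2745]
orientation: [[-0.848, -0.53, 0.005], [-0.53, 0.848, -0.002], [-0.003, -0.005, -1.0]]
wrist_force: [1.4, -1.4, -0.0]
gripper_width: 0.0849
```

```bash
python3 - <<'E'
from h import *
import pickle
c,s=cal("wrist"),r.sense(); pickle.dump((c,s),open("w24.pkl","wb"))
im=r.capture("wrist");crop(im,160,50,480,350,2,"w24.png")
im=r.capture("scene");cv2.imwrite("pics/s7f.png",im);crop(im,330,100,430,200,6,"s7.png")
print(s["time"],s["wrist_force"])
E
```

```text
26.6667 [ 1.40989235 -1.41116942 -0.03175412]
```

View pics/w24.png

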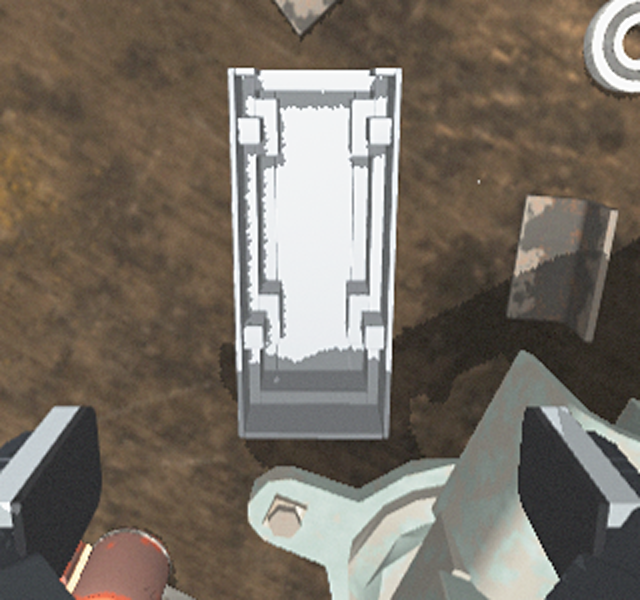

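View pics/s7.png

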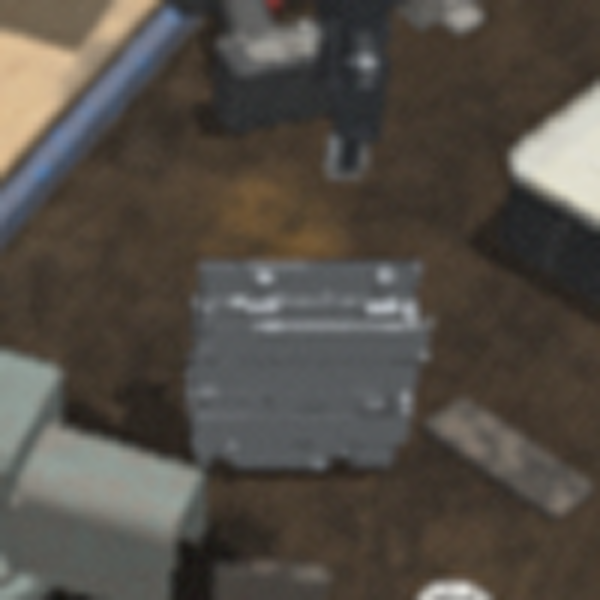

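```bash
python3 - <<'E'
from h import *
import pickle
c,s=pickle.load(open("w24.pkl","rb"))
g=lambda u,v:(u/2+160,v/2+50)
uv=[g(228,69),g(402.5,69),g(389,437.5),g(239.5,437.5)]
for z in(.140,.144,.148,.168):
    binfit(c,uv,z); P=np.array([atz(c,*q,z)[:2] for q in uv]); print(z,np.linalg.norm(P[0]-P[1]).round(4),np.linalg.norm(P[2]-P[3]).round(4),np.linalg.norm(P[0]-P[3]).round(4))
# scene overlay of predicted stack
cs=cal("scene"); im=cv2.imread("pics/s7f.png"); im=cv2.resize(im[100:200,330:430],None,fx=6,fy=6,interpolation=cv2.INTER_CUBIC)
a=np.radians(32.0);f=np.array([np.cos(a),np.sin(a)]);l=np.array([-f[1],f[0]]);m=np.array([.4418,-.1792])
for z,col in((.06,(0,255,0)),(.114,(0,255,255)),(.144,(0,0,255))):
    q=np.array([(proj(cs,[*(m+i*.075*f+j*.032*l),z])-[330,100])*6 for i,j in((1,1),(1,-1),(-1,-1),(-1,1))]).astype(np.int32)
    cv2.polylines(im,[q],True,col,1)
cv2.imwrite("pics/s7o.png",im)
E
```

```text
c [ 0.4414 -0.1778] head -147.97 res_mm [[-0.4, -0.7], [-0.9, -0.0], [0.5, 0.5], [0.8, 0.3]]
0.14 0.0648 0.0644 0.1516
c [ 0.4405 -0.1783] head -147.97 res_mm [[0.2, 0.2], [0.3, 0.1], [-0.2, -0.4], [-0.3, 0.1]]
0.144 0.0639 0.0635 0.1494
c [ 0.4397 -0.1789] head -147.97 res_mm [[0.9, 1.2], [1.5, 0.3], [-0.9, -1.4], [-1.5, -0.1]]
0.148 0.063 0.0626 0.1472
c [ 0.4355 -0.1816] head -147.97 res_mm [[4.3, 6.1], [7.4, 1.2], [-4.3, -6.3], [-7.4, -1.1]]
0.168 0.0582 0.0579 0.1362
```

View pics/s7o.png

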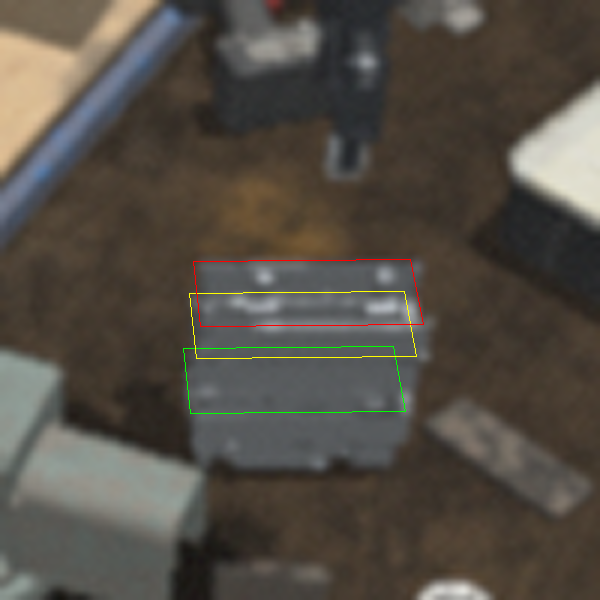

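View pics/s7f.png

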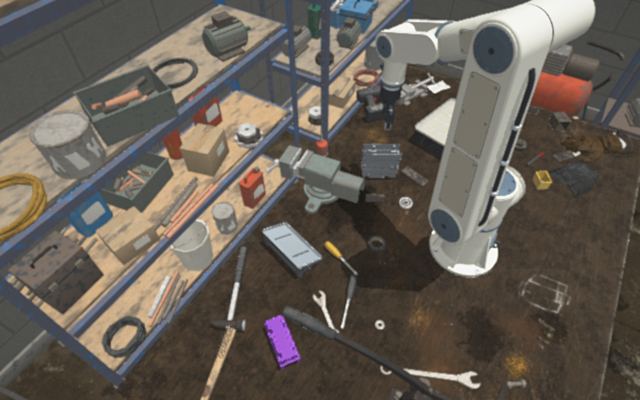

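```bash
python3 - <<'E'
from h import *
a=cv2.imread("pics/scene0.png");b=r.capture("scene")
d=cv2.absdiff(a,b).max(2); print("screwdriver diff",d[235:280,322:360].mean(), "offcut",d[190:202,364:386].mean(),"oilcan",d[138:158,312:330].mean())
print(r.sense()["wrist_force"]); print(r.close_job())
E
```

```text
screwdriver diff 9.342105263157896 offcut 5.473484848484849 oilcan 3.088888888888889
[-0.06312901  1.29527375 -1.58958493]
the job is handed in; nothing more can be done
None
```

The job is handed in at about 27 s. The stack looks right in the last pictures, but one contact may have broken the 40 N limit (see below).

**What I did**
- **Bolt:** it lies lengthwise in the first bin. I let it go about 9 mm above the floor.
- **Second bin:** I took it off the rack and set it on the bench to get it level, then gripped it again and stacked it facing opposite to the first. On the rack it already faced nearly that way, so it needed only about 49° of turn.
- **Third bin:** I turned it half round and nested it in the second, facing the same way.

**Last checks**
- **Heights:** the second bin touched down at its stacked height. The third touched about 1 mm higher than I expected. Afterwards the top rim fits a height of 144 mm, which is fully nested, and it is level to about 1 mm and faces 180° from the first bin.
- **Bin position:** the scene-camera overlay agrees within a few millimetres.
- **Bolt under cover:** I saw the bolt lying flat before covering it; I could not see it afterwards.
- **Bystanders:** the oil can, angle offcut and screwdriver show no visible movement. A rough comparison with the first picture gave small differences, largest at the screwdriver; I took these for changed shadows.
- **Release:** the gripper is open, well above the stack and touching nothing.

**What went wrong:** while I lowered the bolt, the wrist force briefly reached about 47 N. I think the finger linkage touched the first bin's rim. I backed off at once and the bin stayed put, but if that counts as the gripper's body pressing, it was over the 40 N limit.

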